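Fit battery packs to meter heads behind their spring gates and snap the covers shut

TASK

Take the two run-down red battery packs out of their meter heads and lay them flat in the yellow tray, and fit every green pack on the bench into a meter head of its own, all three heads being alike: hold the orange spring gate back with the pack while lowering it into the bay, contact end to the black contact block, let the gate close on it, and press that head's cover down until it snaps shut and stays shut. A head left without a pack needs nothing, and the screwdriver, can and cup are to be left alone.

Things in the scene. Friction and masses are not known exactly. Their poses are not given: they have to be found in the camera images.
- head1: Grey die-cast meter head on a 6 mm mounting plate on the bench, fixed, 174 x 108 mm, walls up to z 60 mm. Origin: centre of the underside; x runs along the battery bay from the cover's hinge (x -80 mm) to the orange gate; z up; yaw within 0.15 rad. All three are alike. Bay floor at z 26 mm. A seated pack has its origin at about x -2, y 0, z 26 mm and points the same way as the head.
- gate1 (a joint): Orange spring gate of head1 (all alike): upright plate 40 mm wide, z 28 to 80 mm, its face at head x +44 mm at 0 (shut); it slides along +x to 0.022 m (face at +66 mm). Spring: 4 N at 0, 8.4 N at 0.022; it returns when let go and rests at about 0.004 on a seated pack.
- cover1 (a joint): Cover of head1 (all alike): shell 166 x 108 x 22 mm, hinged along head y at head x -80, z 62 mm. 0 = shut (top face at z 84 mm), 1.57 = standing upright, top edge at z 228 mm. A weak spring (under 1 N at the free edge) swings it up and keeps it up until it is latched.
- head1_block (a point): Black contact block at the -x end of head1's bay: centre of the face that the pack's contact end bears on, head x -52, z 42 mm. On top of the block a lip, z 62 to 65 mm, reaches 5 mm over the bay (to x -47 mm); a seated pack's contact end lies under it.
- head2: Meter head like head1. Its bay is 100 mm wide inside; the pack lies in the middle between two round-topped guide rails, 6 mm high and 48 mm apart. Beside them are only flat circuit boards under 7 mm high, so fingers opened to 60 mm go in beside the pack.
- gate2 (a joint): Gate of head2, like gate1. Shut, it leaves the bay too short for a pack. To load: with the pack's underside just above the lip (head z 68 mm) press its free end against the gate, push along +x until the contact end is past the lip (pack origin at head x +4 to +12 mm), lower to the floor, let go.
- cover2 (a joint): Cover of head2, like cover1. To shut it, push its back (the -x side, facing the robot) over towards +x, follow it down and press the free end on the thumb pad (150 mm from the hinge, on the middle line) with about 5 to 10 N until the catch snaps and it stays at 0.
- head2_block (a point): Black contact block at the -x end of head2's bay: centre of the face that the pack's contact end bears on, head x -52, z 42 mm. On top of the block a lip, z 62 to 65 mm, reaches 5 mm over the bay (to x -47 mm); a seated pack's contact end lies under it.
- head3: Meter head like head1. At the start two of the three heads hold a red pack each; any green pack may go into any head that is free.
- gate3 (a joint): Gate of head3, like gate1. To take a pack out, push it along +x against the gate until its contact end is past the lip (12 mm or so), then lift it straight up with the gate still held back.
- cover3 (a joint): Cover of head3, like cover1. Latched, it is not meant to be opened again; a cover that is not latched springs up when let go.
- head3_block (a point): Black contact block at the -x end of head3's bay: centre of the face that the pack's contact end bears on, head x -52, z 42 mm. On top of the block a lip, z 62 to 65 mm, reaches 5 mm over the bay (to x -47 mm); a seated pack's contact end lies under it.
- packA: Green battery pack, a box 100 x 44 x 32 mm (x, y, z), about 0.28 kg. Origin: centre of its underside; z up through the paper label. The black cap with two brass contacts is its -x end. 2 or 3 green packs are present (None: absent); they start flat on the bench, contacts roughly towards the robot (yaw within 0.35 rad).
- packA_contacts (a point): Centre of the contact end of packA: x -50, z 16 mm from its origin.
- packB: Green battery pack, a box 100 x 44 x 32 mm (x, y, z), about 0.28 kg. Origin: centre of its underside; z up through the paper label. The black cap with two brass contacts is its -x end. 2 or 3 green packs are present (None: absent); they start flat on the bench, contacts roughly towards the robot (yaw within 0.35 rad).
- packB_contacts (a point): Centre of the contact end of packB: x -50, z 16 mm from its origin.
- packC: Green battery pack, a box 100 x 44 x 32 mm (x, y, z), about 0.28 kg. Origin: centre of its underside; z up through the paper label. The black cap with two brass contacts is its -x end. 2 or 3 green packs are present (None: absent); they start flat on the bench, contacts roughly towards the robot (yaw within 0.35 rad).
- packC_contacts (a point): Centre of the contact end of packC: x -50, z 16 mm from its origin.
- redA: Run-down red battery pack, same shape, size, mass and axes as the green ones; at the start it is seated in the bay of one of the heads, under its raised cover, held by that head's gate. There are always two.
- redB: Run-down red battery pack, same shape, size, mass and axes as the green ones; at the start it is seated in the bay of one of the heads, under its raised cover, held by that head's gate. There are always two.
- tray: Yellow open tray fixed to the bench, 170 x 180 x 45 mm (x, y, z), walls and floor 5 mm. Origin: centre of its underside, z up.
- screwdriver: Bystander: screwdriver lying on the bench beyond the heads; origin under its middle.
- spray: Bystander: blue can, 56 mm across, 150 mm high, standing beyond the heads; origin: centre of its underside.
- screwcup: Bystander: aluminium cup, 76 mm across, 50 mm high, standing beyond the heads; origin: centre of its underside.
There are look-alikes about, which are no part of the job. Leave any purple or turquoise look-alike of the packB alone.

How it is judged:
By the outcome, as a careful person would: the job done as asked, in the order asked, and still so for the second after the job is handed in, with the robot touching nothing.
Of packA, packB, packC only 2 to 3 are there at a start; the rules pass over those that are not, and their reading is None.
At some moment in a run one of packA, packB, packC may be knocked a few centimetres aside while the robot is not near it.
Once in a run the grip may slacken for a moment while it holds something.
It also fails if it takes over 210 s, if anything falls off the work surface, if the arm or the gripper's body presses on something with over 40 N, if the wrist force passes 120 N, or if a joint passes its speed limit or range.

ROBOT

A 6-joint arm with a two-finger parallel gripper is mounted at the origin on the work surface. World frame = base frame: x ahead of the robot, y to its left, z up, the work surface at z = 0. Lengths are in m, angles in rad, forces in N, time in s.
With the tool pointing down it reaches from about 0.35 to 0.975 m from the base axis. Payload 7.1 kg.
Tool frame: the origin (TCP) lies midway between the tips of the shut fingers; the grasp point (between the pads) lies 19 mm behind it; z points along the fingers, y is the line along which they close (so a half turn about z gives the same grasp; the last joint's range is limited). The gripper opens to 88 mm and grips with 3 to 60 N. Pads are 20 mm wide; open, the fingers measure 115 mm over their backs; the gripper's body (75 mm by 178 mm) begins 61 mm behind the grasp point.
Start: joints at [1.323, 0.423, 1.63, -0, 1.089, -0.019], TCP at [0.142, 0.609, 0.202] pointing down, gripper open.
Joint ranges: [-3, 3], [-0.9, 2.11], [0.09, 2.58], [-1.31, 4.45], [0.11, 2.69], [-2.54, 2.54]. Speed limits (rad/s): [2.39, 2.39, 3.01, 3.14, 3.14, 3.14].

INTERFACE

Orientations are given as a unit quaternion [w, x, y, z].
In Python, from workcell import * gives the robot as it stands.
- The arm moves only by the shell command python3 -m pendant 'ROWS' [FORCE]. ROWS is a JSON object of lists of equal length, an entry for each row: "hand": the opening, from -1 (shut) to 1 (fully open), so that 0 is half open; "linear": the shift along the tool's x, y, z each as a share of 15 cm, from -1 to 1, a list of three; "angular": the turn, a rotation vector about the tool's x, y, z each as a share of pi/2 rad, from -1 to 1, a list of three. In form: {"hand": [hand, ...], "linear": [[dx, dy, dz], ...], "angular": [[rx, ry, rz], ...]}. A call has 1 to 10 rows; each row is the pose to reach, as a shift and turn from the pose commanded when the call began, along the tool's axes at that moment; what a row does not reach only later rows make up. A row lasts 1/12 s, in which the tool goes at most 41.7 mm and 7.16 degrees, less where a joint would pass 70% of its speed; a pose out of reach is approached as far as the arm can. A call with a number of a shift or a turn outside -1 to 1 is refused whole. A call with a gripper value outside its range is refused whole. The fingers move at their own pace and stop on an object; FORCE is the grip in N (left out, the last holds). Time passes only in rows, so rows that repeat a pose let the fingers close. It gives the time, the measured TCP pose, the force, the opening and the grip force at its end, in the units of the state.
- observe(): the state, without advancing time (a new reading comes with each control period).
- snapshot(name): name is "scene" or "side" or "wrist"; returns (picture, depth): 400x640x3 uint8, red, green, blue; 400x640 float32, m along the optical axis (not along the pixel's ray), 0 where there is no reading.
- camera_info(name): a dict with "mtx" (3x3 intrinsics, pixels), "world_to_cam" (4x4, takes a point from world to camera coordinates). Camera axes: x right, y up, looking along -z (the intrinsics and any distortion apply to the point x, -y, -z); pixel columns grow to the right and rows downward; lengths in m; the calibration is good to about 2 mm. The wrist camera is an equidistant fisheye: a pixel r from the principal point sees the ray r / f radians off the axis. A picture is of the moment at which its call begins: read the wrist's pose just before it. camera_info takes no time and is no camera call; for the wrist camera it gives the pose at the moment of the call.
- finish_job(): hands the job in; it is judged then, once.
The state is a dict: "t": time; "joint_pos": joint angles; "dq": joint speeds; "tau": joint torques, N m; "tool_pos": TCP position; "tcp_rot": TCP orientation; "force": force on the tool from outside, world axes, zero at the start; "wrist_torque": the same for the moment, N m; "opening": opening from 0.0 (shut) to 1.0 (fully open); "gripper_force": force on a finger pad.
Only numpy, scipy, OpenCV 4.12 (cv2) and the standard library are available. Lean on these libraries where they do the work, as an engineer would, in place of code of your own. Each camera call takes 0.05 s, during which the arm holds its last target. There are 200 camera calls.

## Working session

There is one attempt and no reset: what is moved stays moved. The work goes in short steps, Python scripts to look and compute and a shell command to move; the robot and the scene stay as the last step left them, time stands still between calls to the robot, and variables do not carry over. Pictures are saved under pics/ and viewed, at most 14 in all, crops included, and the job is handed in when it is done.

```bash
mkdir -p pics; ls; python3 - <<'E'
from workcell import *
import cv2,numpy as np
print(observe())
for n in ("scene","side"):
    p,d=snapshot(n); cv2.imwrite(f"pics/{n}0.png",cv2.cvtColor(p,cv2.COLOR_RGB2BGR)); np.save(f"{n}0.npy",d)
    i=camera_info(n);print(n,i)
E
```

```text
pics
{'t': 0.0, 'joint_pos': array([ 1.32302479e+00,  4.23837509e-01,  1.63064878e+00, -3.93175888e-05,
        1.08858940e+00, -1.90279758e-02]), 'dq': array([ 0.0010618 ,  0.00029695, -0.00023507, -0.00048897, -0.00035518,
       -0.00082208]), 'tau': array([ 3.86846179e-03, -5.44606769e+01, -2.73682523e+01,  6.47458225e-02,
        2.25094298e-02, -1.07791022e-04]), 'tool_pos': array([0.1415866 , 0.60817446, 0.20131999]), 'tcp_rot': array([-8.13697025e-05,  1.14113493e-01,  9.93467443e-01, -7.37247322e-04]), 'force': array([ 0.48057999,  1.20073358, -0.06951808]), 'wrist_torque': array([ 0.01177389,  0.03393762, -0.02154114]), 'gripper_force': 0.0, 'opening': 0.9950402106281538}
scene {'mtx': array([[381.92543738,   0.        , 317.83661927],
       [  0.        , 381.92543738, 198.59110022],
       [  0.        ,   0.        ,   1.        ]]), 'world_to_cam': array([[-0.6457722 ,  0.76346608, -0.00989005,  0.44368174],
       [-0.6441806 , -0.53783038,  0.54384726,  0.31693022],
       [ 0.40988977,  0.35757242,  0.83912594, -1.45853637],
       [ 0.        ,  0.        ,  0.        ,  1.        ]])}
side {'mtx': array([[455.61649843,   0.        , 325.18907259],
       [  0.        , 455.61649843, 192.86111673],
       [  0.        ,   0.        ,   1.        ]]), 'world_to_cam': array([[ 8.91258156e-01, -4.53495651e-01,  7.70748423e-04,
        -5.68790638e-01],
       [ 3.65431139e-01,  7.19188729e-01,  5.90954867e-01,
        -1.96722630e-01],
       [-2.68549775e-01, -5.26411689e-01,  8.06704253e-01,
        -1.36570533e+00],
       [ 0.00000000e+00,  0.00000000e+00,  0.00000000e+00,
         1.00000000e+00]])}
```

View pics/scene0.png

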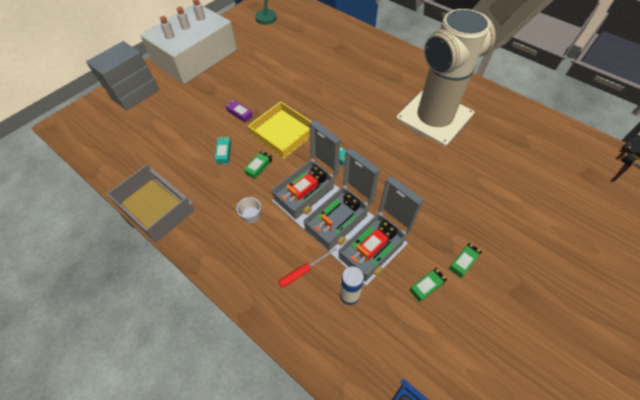

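View pics/side0.png

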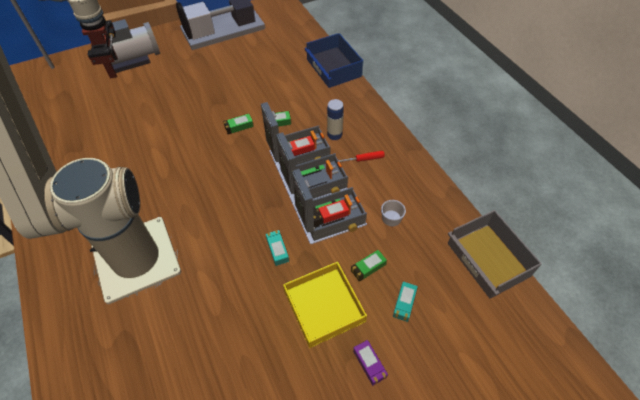

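```bash
cat > h.py <<'E'
from workcell import *
import cv2,numpy as np
def cloud(n,p,d,i=None):
    i=i or camera_info(n); K=i["mtx"]; W=np.linalg.inv(i["world_to_cam"])
    v,u=np.mgrid[:400,:640]
    x=(u-K[0,2])/K[0,0]; y=(v-K[1,2])/K[1,1]
    if n=="wrist":
        r=np.hypot(x,y); s=np.where(r>1e-6,np.tan(np.minimum(r,1.4))/np.maximum(r,1e-6),1); x=x*s; y=y*s
    c=np.stack([x*d,-y*d,-d],-1)
    P=c@W[:3,:3].T+W[:3,3]; P[d<=0]=np.nan
    return P
def hsv(p): return cv2.cvtColor(p,cv2.COLOR_RGB2HSV)
def snap(n,name=None):
    i=camera_info(n); p,d=snapshot(n)
    if name: cv2.imwrite(f"pics/{name}.png",cv2.cvtColor(p,cv2.COLOR_RGB2BGR))
    return p,cloud(n,p,d,i)
def rect(xy):
    (c,s,a)=cv2.minAreaRect((xy*1000).astype(np.float32))
    if s[0]<s[1]: s=s[::-1]; a+=90
    a=(a+90)%180-90
    return np.round(c,1),np.round(s,1),round(np.radians(a),3)
E
cat > m.py <<'E'
from h import *
for n in ("scene","side"):
    p,P=snap(n); H=hsv(p); z=P[...,2]
    print(n,"bench z",np.nanmedian(z))
    for col,lo,hi in (("green",50,72),("red",0,6),("yellow",25,33),("orange",8,20),("turq",80,95),("purple",130,155)):
        m=((H[...,0]>=lo)&(H[...,0]<=hi)&(H[...,1]>130)&(H[...,2]>90)&(z>0.008)&(P[...,0]>.2)).astype(np.uint8)
        k,L,S,C=cv2.connectedComponentsWithStats(m)
        for j in range(1,k):
            if S[j,4]<25: continue
            q=P[L==j]; 
            print(col,S[j,4],C[j].round(),"z %.3f-%.3f"%(np.percentile(q[:,2],10),np.percentile(q[:,2],95)),end=" ")
            c=np.median(q,0)
            if col in("green","red"):
                zt=np.percentile(q[:,2],90)
                near=(np.hypot(*(P[...,:2]-c[:2]).transpose(2,0,1))<.065)&(abs(z-zt)<.008)
                print(rect(P[near][:,:2]))
            else: print(rect(q[:,:2]))
E
python3 m.py
```

```text
scene bench z -0.0006316089082907261
green 167 [259. 166.] z 0.014-0.034 (array([ 606.6, -339.6]), array([100.8,  47.9]), np.float64(0.113))
green 71 [331. 207.] z 0.031-0.037 (array([584.6, -27.9]), array([126.7, 120.2]), np.float64(0.823))
green 77 [365. 234.] z 0.031-0.037 (array([595.9, 116. ]), array([127.7, 114. ]), np.float64(-0.098))
green 75 [383. 253.] z 0.032-0.038 (array([608. , 191.9]), array([129.3,  48.5]), np.float64(-0.124))
green 92 [471. 252.] z 0.030-0.035 (array([463.5, 377.6]), array([89.1, 43.8]), np.float64(-0.051))
green 70 [458. 268.] z 0.030-0.034 (array([510.5, 368.5]), array([129.2,  55.2]), np.float64(-0.288))
green 220 [428. 285.] z 0.028-0.035 (array([603.6, 333.6]), array([101.2,  44.2]), np.float64(-0.245))
red 235 [307. 186.] z 0.039-0.066 (array([ 576.9, -126.4]), array([128.3,  78.6]), np.float64(-0.077))
red 252 [376. 242.] z 0.046-0.066 (array([595.5, 149.7]), array([127.4, 106.8]), np.float64(-0.097))
red 291 [294. 275.] z 0.017-0.027 (array([823.9,  27.1]), array([100.8,  25.6]), np.float64(-0.277))
yellow 126 [282. 138.] z 0.039-0.048 (array(
[... 1839 characters left out ...]
9. 167.] z 0.054-0.090 (array([652.9,   2. ]), array([46.3, 20.2]), np.float64(1.074))
orange 62 [348. 200.] z 0.066-0.090 (array([ 644.4, -134.1]), array([73.6, 14.4]), np.float64(1.288))
orange 40 [352. 228.] z 0.013-0.033 (array([ 625.5, -211.8]), array([28.4, 13.4]), np.float64(-0.408))
orange 56 [513. 256.] z 0.024-0.031 (array([ 999.1, -507.1]), array([119.2,  25.1]), np.float64(1.413))
turq 225 [276. 245.] z 0.028-0.036 (array([ 389.9, -168.6]), array([99. , 41.1]), np.float64(1.449))
turq 278 [405. 301.] z 0.029-0.036 (array([ 640.5, -483.8]), array([98.2, 41.2]), np.float64(0.753))
purple 317 [371. 364.] z 0.029-0.036 (array([ 468.4, -583.9]), array([98.2, 42. ]), np.float64(-1.54))
```

```bash
cat > to.py <<'E'
# python3 to.py x y z yaw(of tool y from world y) [mm, rad] -> shift in tool units
import sys,numpy as np
from scipy.spatial.transform import Rotation as R
from workcell import *
s=observe(); w,x,y,z=s["tcp_rot"]; r=R.from_quat([x,y,z,w])
a=list(map(float,sys.argv[1:]))
t=R.from_euler("z",a[3])*R.from_matrix(np.diag([-1.,1,-1]))
print("t %.1f pos"%s["t"],(s["tool_pos"]*1000).round(1),"F",s["force"].round(1),"lin",(r.inv().apply(np.array(a[:3])/1000-s["tool_pos"])/.15).round(3),"ang",((r.inv()*t).as_rotvec()/(np.pi/2)).round(3))
E
python3 -m pendant '{"hand":[1,1,1,1,1,1,1],"linear":[[-0.2,-0.2,-0.5],[-0.5,-0.5,-0.9],[-0.9,-0.7,-1],[-1,-0.7,-1],[-1,-0.7,-1],[-1,-0.7,-1],[-1,-0.7,-1]],"angular":[[0,0,-0.07],[0,0,-0.15],[0,0,-0.15],[0,0,-0.15],[0,0,-0.15],[0,0,-0.15],[0,0,-0.15]]}' 20
python3 to.py 500 150 430 0
```

```text
t: 0.78
tool_pos: [0.2677, 0.4708, 0.3562]
tcp_rot: [0.002, -0.002, 1.0, 0.002]
force: [0.5, -0.4, 0.8]
opening: 1.002
gripper_force: 0.0
t 0.8 pos [267.7 470.8 356.2] F [ 0.5 -0.4  0.8] lin [-1.544 -2.142 -0.495] ang [0.003 0.003 0.002]
```

```bash

python3 -m pendant '{"hand":[1,1,1,1,1],"linear":[[-0.2,-0.2,-0.2],[-0.5,-0.5,-0.5],[-0.7,-0.8,-0.5],[-0.8,-1,-0.5],[-0.8,-1,-0.5]],"angular":[[0,0,0],[0,0,0],[0,0,0],[0,0,0],[0,0,0]]}' >/dev/null
python3 -m pendant '{"hand":[1,1,1,1,1,1],"linear":[[-0.3,-0.3,0],[-0.5,-0.6,0],[-0.7,-0.9,0],[-0.8,-1,0],[-0.8,-1,0],[-0.8,-1,0]],"angular":[[0,0,0],[0,0,0],[0,0,0],[0,0,0],[0,0,0],[0,0,0]]}'
python3 to.py 620 0 430 0
python3 - <<'E'
from h import *
i=camera_info("wrist"); print(i)
p,P=snap("wrist","w1"); np.save("w1.npy",P)
E
```

```text
t: 1.7
tool_pos: [0.5067, 0.1732, 0.4256]
tcp_rot: [-0.0, -0.001, 1.0, -0.001]
force: [-0.5, -0.5, -0.0]
opening: 0.998
gripper_force: 0.0
t 1.7 pos [506.7 173.2 425.6] F [-0.5 -0.5 -0. ] lin [-0.753 -1.157 -0.028] ang [-0.001 -0.     0.002]
{'mtx': array([[309.70691629,   0.        , 316.79624973],
       [  0.        , 309.70691629, 202.27883229],
       [  0.        ,   0.        ,   1.        ]]), 'world_to_cam': array([[-3.04429567e-03,  9.99993652e-01, -1.85173097e-03,
        -1.71744835e-01],
       [-9.62609775e-01, -3.43206922e-03, -2.70870157e-01,
         5.82792152e-01],
       [-2.70874793e-01,  9.57885482e-04,  9.62614112e-01,
        -4.67750990e-01],
       [ 0.00000000e+00,  0.00000000e+00,  0.00000000e+00,
         1.00000000e+00]])}
```

View pics/w1.png

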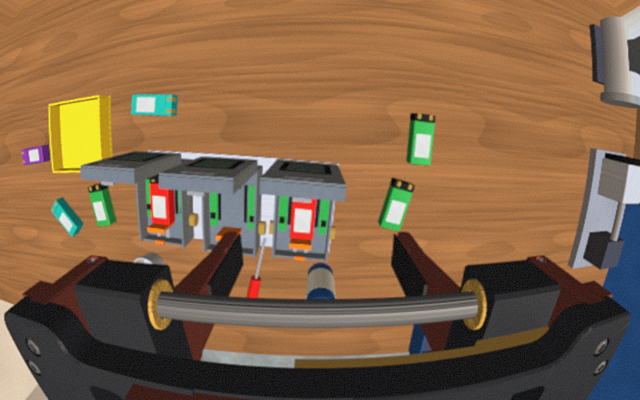

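```bash

python3 -m pendant '{"hand":[1,1,1,1,1,1],"linear":[[-0.3,-0.3,0],[-0.6,-0.6,0],[-0.8,-0.9,0],[-1,-1,0.4],[-1,-1,0.6],[-1,-1,0.6]],"angular":[[0,0,0],[0,0,0],[0,0,0],[0,0,0],[0,0,0],[0,0,0]]}' >/dev/null
python3 -m pendant '{"hand":[1,1,1,1],"linear":[[-0.3,-0.1,0.1],[-0.3,-0.15,0.3],[-0.3,-0.15,0.3],[-0.3,-0.15,0.3]],"angular":[[0,0,0],[0,0,0],[0,0,0],[0,0,0]]}'
python3 to.py 620 150 430 0
python3 - <<'E'
from h import *
p,P=snap("wrist","w2"); np.save("w2.npy",P); np.save("w2p.npy",p)
E
```

```text
t: 2.58
tool_pos: [0.6984, 0.0072, 0.2902]
tcp_rot: [-0.003, -0.004, 1.0, 0.0]
force: [-0.7, 0.3, 0.4]
opening: 0.999
gripper_force: 0.0
t 2.6 pos [698.4   7.2 290.2] F [-0.7  0.3  0.4] lin [ 0.521  0.956 -0.928] ang [ 0.    -0.004  0.005]
```

View pics/w2.png

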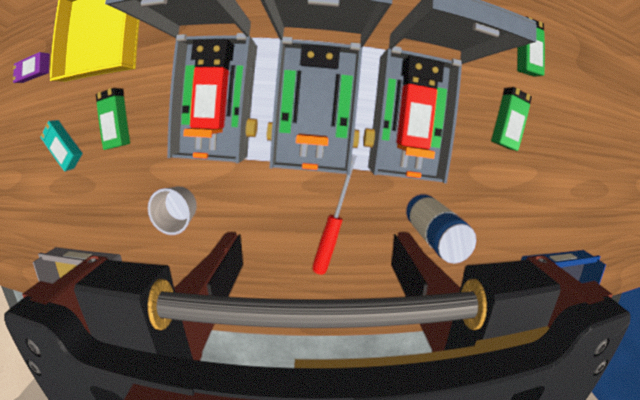

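```bash
cat > heads.py <<'E'
from h import *
P=np.load("w2.npy"); p=np.load("w2p.npy"); H=hsv(p); z=P[...,2]
grey=(H[...,1]<70)
for yc in(-.143,.003,.150):
    c=(abs(P[...,1]-yc)<.08)&(P[...,0]>.47)&(P[...,0]<.72)
    m=c&(z>.054)&(z<.0615)&grey&(P[...,0]>.51)
    m=cv2.morphologyEx(m.astype(np.uint8),cv2.MORPH_OPEN,np.ones((2,2)))>0
    q=P[m]; print("head",len(q),rect(q[:,:2]), q[:,:2].min(0).round(3),q[:,:2].max(0).round(3))
    # outer side edges: per x-bin extreme y
    L=[];Rr=[]
    for x in np.arange(.53,.65,.006):
        b=q[abs(q[:,0]-x)<.003]
        if len(b)>3: L.append((x,b[:,1].min()));Rr.append((x,b[:,1].max()))
    for e in(L,Rr):
        e=np.array(e); k=np.polyfit(e[:,0]-.58,e[:,1],1); print("  edge slope,y@.58",k.round(4), "res",np.std(e[:,1]-np.polyval(k,e[:,0]-.58)).round(4))
    o=c&(H[...,0]>7)&(H[...,0]<20)&(H[...,1]>150)&(z>.074)&(z<.09); print("  gate top",rect(P[o][:,:2]),o.sum())
    r=c&((H[...,0]<5)|(H[...,0]>175)|((H[...,1]<40)&(H[...,2]>180)))&(z>.052)&(z<.064)&(P[...,0]<.66)
    if r.sum()>100: print("  red",rect(P[r&(H[...,1]>150)][:,:2]),np.median(z[r]).round(4))
m=(H[...,0]>50)&(H[...,0]<72)&(H[...,1]>130)&(z>.02)&(abs(P[...,1])>.25)
k,L,S,C=cv2.connectedComponentsWithStats(m.astype(np.uint8))
for j in range(1,k):
    if S[j,4]<30: continue
    c=np.median(P[L==j],0)
    near=(np.hypot(*(P[...,:2]-c[:2]).transpose(2,0,1))<.075)&(z>.024)&(z<.045)
    print("green",S[j,4],C[j].round(),rect(P[near][:,:2]),np.median(z[near]))
y=(H[...,0]>25)&(H[...,0]<33)&(H[...,1]>150)&(z>.035)&(z<.055); print("tray",rect(P[y][:,:2]))
E
python3 heads.py
```

```text
head 564 (array([ 599.6, -154.8]), array([179.9, 129.5]), np.float64(-0.094)) [nan nan] [nan nan]
  edge slope,y@.58 [-0.0946 -0.1942] res 0.0004
  edge slope,y@.58 [ 0.2265 -0.1447] res 0.0494
  gate top (array([ 654.6, -149.4]), array([39.5, 39.3]), np.float64(1.485)) 231
  red (array([ 574.3, -140.7]), array([122. ,  43.6]), np.float64(-0.114)) 0.0631
head 381 (array([616.2,   2.9]), array([182.4, 110.9]), np.float64(-0.083)) [nan nan] [nan nan]
  edge slope,y@.58 [-0.9512  0.0081] res 0.0251
  edge slope,y@.58 [-1.0096  0.0115] res 0.0241
  gate top (array([6.685e+02, 2.000e-01]), array([42.8, 39.1]), np.float64(-0.071)) 264
head 502 (array([632.8, 150. ]), array([184.1, 119.8]), np.float64(0.061)) [nan nan] [nan nan]
  edge slope,y@.58 [-0.0944  0.1765] res 0.0416
  edge slope,y@.58 [-0.0707  0.2003] res 0.0014
  gate top (array([679.3, 141.1]), array([40. , 39.3]), np.float64(1.483)) 240
  red (array([616.7, 144.9]), array([86.5, 42.9]), np.float64(-0.081)) 0.0631
green 91 [540.  35.] (array([470. , 376.9]), array([100.8,  46. ]), np.float64(-0.066)) 0.031444334822657044
green 310 [531.  63.] (array([512.8, 368.6]), array([149.3,  54.9]), np.float64(-0.37)) 0.03135502173502838
green 697 [112. 120.] (array([ 607. , -340.2]), array([100.8,  46.6]), np.float64(0.118)) 0.03159782468595862
green 700 [511. 119.] (array([604.1, 332.5]), array([100.3,  45.6]), np.float64(-0.254)) 0.03128975440952919
tray (array([ 441.9, -387.5]), array([182.3, 158.2]), np.float64(1.54))
```

```bash
sed -i 's/(z>.054)&(z<.0615)/(z>.0595)\&(z<.0695)\&~np.isnan(z)/; s/(P\[...,0\]>.51)/(P[...,0]>.54)/; s/.074)&(z<.09)/.080)\&(z<.095)/; s/np.arange(.53,.65/np.arange(.55,.65/;s/^    L=\[\]/    q=q[abs(q[:,1]-yc)<.068];L=[]/' heads.py; python3 heads.py | head -20
python3 - <<'E'
from h import *
P=np.load("w2.npy"); p=np.load("w2p.npy")
# top-down map 2 px/mm... x .47-.72 , y -.23...23
im=np.zeros((560,1000,3),np.uint8)
Q=P.reshape(-1,3);c=p.reshape(-1,3);ok=(Q[:,2]>.0595)&(Q[:,2]<.0695)
E
```

```text
head 1518 (array([ 645.4, -131.1]), array([208.8,  91.7]), np.float64(-0.825)) [nan nan] [nan nan]
  edge slope,y@.58 [-0.0952 -0.1954] res 0.0005
  edge slope,y@.58 [-0.0977 -0.0884] res 0.0004
  gate top (array([ 640.1, -148.2]), array([39.4,  9.4]), np.float64(1.516)) 209
  red (array([ 574.3, -140.7]), array([122. ,  43.6]), np.float64(-0.114)) 0.0631
head 781 (array([616.2,   7.2]), array([182.9, 121.8]), np.float64(-0.086)) [ 0.53  -0.061] [0.713 0.073]
  edge slope,y@.58 [-0.0807 -0.045 ] res 0.0004
  edge slope,y@.58 [-0.0191  0.0671] res 0.0026
  gate top (array([652.1,   1.5]), array([39.1, 10.4]), np.float64(1.474)) 249
head 1673 (array([621. , 163.4]), array([195.6, 139.3]), np.float64(-0.117)) [nan nan] [nan nan]
  edge slope,y@.58 [-0.0897  0.0964] res 0.0005
  edge slope,y@.58 [-0.0908  0.2043] res 0.0006
  gate top (array([665. , 142.4]), array([40. , 10.4]), np.float64(1.5)) 216
  red (array([616.7, 144.9]), array([86.5, 42.9]), np.float64(-0.081)) 0.0631
green 91 [540.  35.] (array([470. , 376.9]), array([100.8,  46. ]), np.float64(-0.066)) 0.031444334822657044
green 310 [531.  63.] (array([512.8, 368.6]), array([149.3,  54.9]), np.float64(-0.37)) 0.03135502173502838
green 697 [112. 120.] (array([ 607. , -340.2]), array([100.8,  46.6]), np.float64(0.118)) 0.03159782468595862
green 700 [511. 119.] (array([604.1, 332.5]), array([100.3,  45.6]), np.float64(-0.254)) 0.03128975440952919
tray (array([ 441.9, -387.5]), array([182.3, 158.2]), np.float64(1.54))
```

```bash

python3 -m pendant '{"hand":[1,1,1,1,1,1,1,1,1],"linear":[[0.1,0.2,0],[0.3,0.4,0],[0.4,0.6,0],[0.587,0.936,0],[0.587,0.936,0],[0.587,0.936,0],[0.587,0.936,0],[0.587,0.936,0],[0.587,0.936,0]],"angular":[[0,0,0.08],[0,0,0.16],[0,0,0.24],[0,0,0.32],[0,0,0.4],[0,0,0.48],[0,0,0.56],[0,0,0.64],[0,0,0.685]]}' >/dev/null
python3 -m pendant '{"hand":[1,1,1,1,1,1,1,1,1],"linear":[[0,0,0],[0,0,0],[0,0,0],[0,0,0],[0,0,0],[0,0,0],[0,0,0],[0,0,0],[0,0,0]],"angular":[[0,0,0.08],[0,0,0.16],[0,0,0.24],[0,0,0.32],[0,0,0.4],[0,0,0.48],[0,0,0.56],[0,0,0.64],[0,0,0.685]]}' >/dev/null
python3 -m pendant '{"hand":[1,1,1,1,1,1,1,1,1],"linear":[[0,0,0],[0,0,0],[0,0,0],[0,0,0],[0,0,0],[0,0,0],[0,0,0],[0,0,0],[0,0,0]],"angular":[[0,0,0.08],[0,0,0.16],[0,0,0.24],[0,0,0.32],[0,0,0.4],[0,0,0.48],[0,0,0.56],[0,0,0.64],[0,0,0.685]]}' 
python3 to.py 610 147.7 200 -3.2316
python3 - <<'E'
from h import *
print(observe()["joint_pos"])
p,P=snap("wrist","w3"); np.save("w3.npy",P); np.save("w3p.npy",p)
E
```

```text
t: 4.88
tool_pos: [0.6106, 0.1474, 0.2962]
tcp_rot: [-0.001, 0.999, -0.042, 0.002]
force: [-0.7, 0.3, 0.3]
opening: 1.001
gripper_force: 0.0
t 4.9 pos [610.6 147.4 296.2] F [-0.7  0.3  0.3] lin [-0.007 -0.001  0.641] ang [-0.001 -0.002  0.004]
[2.17668735e-01 3.37226851e-01 1.53369129e+00 3.94262205e-04
 1.26652387e+00 1.87277957e+00]
```

View pics/w3.png

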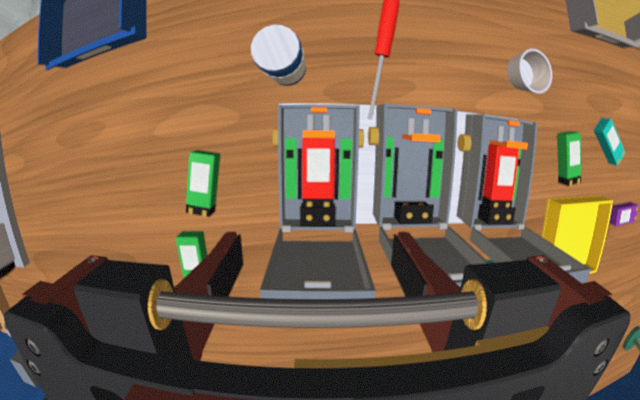

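```bash
python3 - <<'E'
from h import *
P=np.load("w3.npy"); p=np.load("w3p.npy"); H=hsv(p); z=P[...,2]
for n,c,yaw in(("R",(612,147.5),-.09),("L",(587.5,-142.6),-.096),("M",(603,7.3),-.081)):
    X=P[...,0]*1000-c[0];Y=P[...,1]*1000-c[1]
    hx=X*np.cos(yaw)+Y*np.sin(yaw);hy=-X*np.sin(yaw)+Y*np.cos(yaw)
    m=(abs(hy)<60)&(abs(hx)<110)
    r=m&((H[...,0]<5)|(H[...,0]>175))&(H[...,1]>150)&(z>.055)&(z<.07)
    if r.sum()>50: print(n,"red hx",np.percentile(hx[r],[1,99]).round(1),"hy",np.percentile(hy[r],[1,99]).round(1))
    g=m&(z>.061)&(z<.0695)
    print(n,"rim hx max",np.percentile(hx[g&(abs(hy)<50)&(hx>75)],[2,98]).round(1),"hy ends",np.percentile(hy[g&(abs(hx)<40)&(hy<-45)],[2,98]).round(1),np.percentile(hy[g&(abs(hx)<40)&(hy>45)],[2,98]).round(1))
    b=m&(z>.066)&(z<.075)&(abs(hy)<20)&(hx<-35)&(hx>-70)
    print("  lip", np.percentile(hx[b],[2,98]).round(1) if b.sum() else None)
E
python3 -m pendant '{"hand":[0.36,0.36,0.36,0.36,0.36,0.36],"linear":[[0,0,0.2],[0,0,0.45],[0,0,0.7],[0,0,0.9],[0,0,1],[0,0,1]],"angular":[[0,0,0],[0,0,0],[0,0,0],[0,0,0],[0,0,0],[0,0,0]]}' 40
```

```text
R red hx [-37.6  45.5] hy [-21.5  19.8]
R rim hx max [75.6 90.1] hy ends [-55.1 -50.4] [49.5 54. ]
  lip [-69.1 -45.7]
L red hx [-38.7  45.3] hy [-20.3  21.6]
L rim hx max [78.4 90. ] hy ends [-55.8 -49.7] [48.4 53.7]
  lip [-69.3 -47.1]
M rim hx max [76.  91.4] hy ends [-56.1 -50.7] [47.8 52.8]
  lip [-69.5 -45.8]
t: 5.43
tool_pos: [0.6084, 0.1465, 0.1411]
tcp_rot: [0.0, 0.999, -0.038, -0.002]
force: [-0.1, -0.1, 1.4]
opening: 0.686
gripper_force: 0.0
```

```bash

python3 -m pendant '{"hand":[0.36,0.36,0.36,0.36,0.36,0.36],"linear":[[0.01,0,0.2],[0.01,0,0.4],[0.01,0,0.55],[0.01,0,0.64],[0.01,0,0.68],[0.01,0,0.68]],"angular":[[0,0,0],[0,0,0],[0,0,0],[0,0,0],[0,0,0],[0,0,0]]}' 40
python3 -m pendant '{"hand":[-1,-1,-1,-1,-1,-1],"linear":[[0,0,0],[0,0,0],[0,0,0],[0,0,0],[0,0,0],[0,0,0]],"angular":[[0,0,0],[0,0,0],[0,0,0],[0,0,0],[0,0,0],[0,0,0]]}' 40
python3 to.py 624 147 43 -3.2316
```

```text
t: 5.93
tool_pos: [0.6127, 0.1461, 0.0415]
tcp_rot: [-0.0, 0.999, -0.039, 0.0]
force: [-0.3, -0.4, -0.1]
opening: 0.682
gripper_force: 0.0
t: 6.43
tool_pos: [0.6136, 0.146, 0.0426]
tcp_rot: [-0.0, 0.999, -0.04, 0.001]
force: [-1.1, 0.3, 6.2]
opening: 0.476
gripper_force: 40.0
t 6.4 pos [613.6 146.   42.6] F [-1.1  0.3  6.2] lin [ 0.069 -0.012 -0.003] ang [-0.001 -0.002  0.007]
```

```bash

python3 -m pendant '{"hand":[-1,-1,-1,-1,-1],"linear":[[0.03,0,0],[0.06,0,0],[0.085,0,0],[0.085,0,0],[0.085,0,0]],"angular":[[0,0,0],[0,0,0],[0,0,0],[0,0,0],[0,0,0]]}' 40
python3 -m pendant '{"hand":[-1,-1,-1,-1,-1,-1,-1],"linear":[[0,0,-0.05],[0,0,-0.15],[0,0,-0.3],[0,0,-0.5],[0,0,-0.75],[0,0,-1],[0,0,-1]],"angular":[[0,0,0],[0,0,0],[0,0,0],[0,0,0],[0,0,0],[0,0,0],[0,0,0]]}' 40
python3 to.py 600 -350 190 -3.1416
python3 to.py 440 -425 190 -3.1416
```

```text
t: 6.85
tool_pos: [0.6213, 0.1452, 0.0424]
tcp_rot: [0.0, 0.999, -0.04, -0.004]
force: [-14.9, 4.0, 21.1]
opening: 0.478
gripper_force: 40.0
t: 7.43
tool_pos: [0.6296, 0.1454, 0.1995]
tcp_rot: [-0.002, 0.999, -0.04, 0.006]
force: [1.2, 1.5, 0.0]
opening: 0.008
gripper_force: 0.0
t 7.4 pos [629.6 145.4 199.5] F [1.2 1.5 0. ] lin [0.065 3.308 0.052] ang [-0.002 -0.008 -0.051]
t 7.4 pos [629.6 145.4 199.5] F [1.2 1.5 0. ] lin [-0.958  3.891  0.038] ang [-0.002 -0.008 -0.051]
```

```bash
python3 - <<'E'
from h import *
p,P=snap("wrist","w4"); np.save("w4.npy",P); np.save("w4p.npy",p)
E
```

```text
(no output)
```

View pics/w4.png

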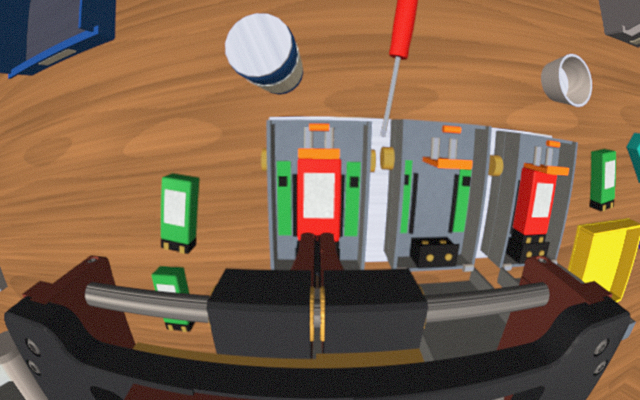

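```bash

python3 -m pendant '{"hand":[0.36,0.36,0.36,0.36,0.36,0.36,0.36,0.36],"linear":[[-0.13,0,0],[-0.13,0,0],[-0.13,0,0],[-0.13,0,0.1],[-0.13,0,0.3],[-0.13,0,0.5],[-0.13,0,0.5],[-0.13,0,0.5]],"angular":[[0,0,0],[0,0,0],[0,0,0],[0,0,0],[0,0,0],[0,0,0],[0,0,0],[0,0,0]]}' 60
python3 to.py 611 147 48 -3.2316
```

```text
t: 8.15
tool_pos: [0.6046, 0.1457, 0.1141]
tcp_rot: [0.001, 0.999, -0.04, -0.002]
force: [-0.4, 0.4, 0.4]
opening: 0.571
gripper_force: 0.0
t 8.2 pos [604.6 145.7 114.1] F [-0.4  0.4  0.4] lin [ 0.044 -0.013  0.44 ] ang [0.001 0.003 0.007]
```

```bash

python3 -m pendant '{"hand":[0.36,0.36,0.36,0.36],"linear":[[0,0,0],[0.03,-0.01,0],[0.03,-0.01,0],[0.03,-0.01,0]],"angular":[[0,0,0],[0,0,0],[0,0,0.005],[0,0,0.005]]}' 60
python3 to.py 611 147 48 -3.2316
```

```text
t: 8.48
tool_pos: [0.6115, 0.1475, 0.1175]
tcp_rot: [-0.0, 0.999, -0.044, 0.001]
force: [0.0, -0.1, 0.7]
opening: 0.683
gripper_force: 0.0
t 8.5 pos [611.5 147.5 117.5] F [ 0.  -0.1  0.7] lin [-0.005  0.004  0.463] ang [-0.001 -0.002  0.001]
```

```bash

python3 -m pendant '{"hand":[0.36,0.36,0.36,0.36,0.36],"linear":[[0,0,0.15],[0,0,0.3],[0,0,0.42],[0,0,0.46],[0,0,0.46]],"angular":[[0,0,0],[0,0,0],[0,0,0],[0,0,0],[0,0,0]]}' 60
python3 -m pendant '{"hand":[-1,-1,-1,-1,-1,-1],"linear":[[0,0,0],[0,0,0],[0,0,0],[0,0,0],[0,0,0],[0,0,0]],"angular":[[0,0,0],[0,0,0],[0,0,0],[0,0,0],[0,0,0],[0,0,0]]}' 60
python3 -m pendant '{"hand":[-1,-1,-1,-1,-1],"linear":[[0,0,-0.01],[0.02,0,-0.015],[0.04,0,-0.015],[0.06,0,-0.015],[0.07,0,-0.015]],"angular":[[0,0,0],[0,0,0],[0,0,0],[0,0,0],[0,0,0]]}' 60
python3 -c "
from workcell import *;s=observe();print(s['wrist_torque'])"
```

```text
t: 8.9
tool_pos: [0.6093, 0.147, 0.0459]
tcp_rot: [0.0, 0.999, -0.044, -0.001]
force: [0.6, 0.7, -0.5]
opening: 0.68
gripper_force: 0.0
t: 9.4
tool_pos: [0.6109, 0.1472, 0.0478]
tcp_rot: [-0.0, 0.999, -0.044, 0.001]
force: [0.0, -1.6, 1.7]
opening: 0.501
gripper_force: 59.6
t: 9.82
tool_pos: [0.6181, 0.1466, 0.0484]
tcp_rot: [0.0, 0.999, -0.044, -0.003]
force: [-7.6, 0.8, 0.4]
opening: 0.499
gripper_force: 59.6
[0.24075988 1.18147503 0.05047881]
```

```bash

python3 -m pendant '{"hand":[-1,-1,-1,-1,-1,-1],"linear":[[0.02,0,0],[0.04,0,0],[0.04,0,-0.02],[0.04,0,-0.07],[0.04,0,-0.13],[0.04,0,-0.16]],"angular":[[0,0,0],[0,0,0],[0,0,0],[0,0,0],[0,0,0],[0,0,0]]}' 60
```

```text
t: 10.32
tool_pos: [0.622, 0.1457, 0.0715]
tcp_rot: [0.001, 0.999, -0.044, -0.005]
force: [-6.5, 0.9, -5.9]
opening: 0.497
gripper_force: 59.5
```

```bash

python3 -m pendant '{"hand":[-1,-1,-1,-1,-1,-1],"linear":[[0,0,-0.1],[0,0,-0.3],[0,0,-0.5],[0,0,-0.7],[0,0,-0.9],[0,0,-0.9]],"angular":[[0,0,0],[0,0,0],[0,0,0],[0,0,0],[0,0,-0.03],[0,0,-0.057]]}' 60
python3 -m pendant '{"hand":[-1,-1,-1,-1,-1],"linear":[[0,0.2,0],[0,0.4,0],[0,0.6,0],[0,0.8,0],[0,1,0]],"angular":[[0,0,0],[0,0,0],[0,0,0],[0,0,0],[0,0,0]]}' 60 >/dev/null
python3 -m pendant '{"hand":[-1,-1,-1,-1,-1],"linear":[[0,0.2,0],[0,0.4,0],[0,0.6,0],[0,0.8,0],[0,1,0]],"angular":[[0,0,0],[0,0,0],[0,0,0],[0,0,0],[0,0,0]]}' 60 >/dev/null
python3 -m pendant '{"hand":[-1,-1,-1,-1,-1],"linear":[[0,0.2,0],[0,0.4,0],[0,0.6,0],[0,0.8,0],[0,1,0]],"angular":[[0,0,0],[0,0,0],[0,0,0],[0,0,0],[0,0,0]]}' 60
python3 to.py 440 -425 100 -3.1416
```

```text
t: 10.82
tool_pos: [0.6298, 0.1468, 0.2147]
tcp_rot: [-0.001, 1.0, 0.002, 0.004]
force: [0.9, 0.7, -2.5]
opening: 0.501
gripper_force: 59.5
t: 12.07
tool_pos: [0.627, -0.3051, 0.2076]
tcp_rot: [-0.001, 1.0, 0.001, -0.001]
force: [0.3, -0.2, -3.5]
opening: 0.5
gripper_force: 59.5
t 12.1 pos [ 627.  -305.1  207.6] F [ 0.3 -0.2 -3.5] lin [-1.247  0.798  0.718] ang [-0.001  0.001  0.001]
```

```bash

python3 -m pendant '{"hand":[-1,-1,-1,-1,-1,-1],"linear":[[-0.1,0.2,0],[-0.3,0.4,0],[-0.5,0.6,0],[-0.7,0.8,0],[-0.9,0.8,0],[-0.9,0.8,0]],"angular":[[0,0,0],[0,0,0],[0,0,0],[0,0,0],[0,0,0],[0,0,0]]}' 60 >/dev/null
python3 -m pendant '{"hand":[-1,-1,-1,-1,-1,-1],"linear":[[-0.2,0,0.1],[-0.35,0,0.3],[-0.35,0,0.5],[-0.35,0,0.7],[-0.35,0,0.72],[-0.35,0,0.72]],"angular":[[0,0,0],[0,0,0],[0,0,0],[0,0,0],[0,0,0],[0,0,0]]}' 60
python3 to.py 440 -425 23 -3.1416
python3 - <<'E'
from h import *
p,P=snap("wrist","w5")
H=hsv(p); y=(H[...,0]>25)&(H[...,0]<33)&(H[...,1]>150)&(P[...,2]>.035)&(P[...,2]<.055); print("tray",rect(P[y][:,:2]),y.sum())
E
```

```text
t: 13.07
tool_pos: [0.4395, -0.423, 0.0984]
tcp_rot: [-0.002, 1.0, 0.001, -0.002]
force: [0.2, -0.3, -3.1]
opening: 0.497
gripper_force: 59.5
t 13.1 pos [ 439.5 -423.    98.4] F [ 0.2 -0.3 -3.1] lin [0.005 0.015 0.502] ang [-0.002  0.002  0.001]
tray (array([ 457.5, -316.9]), array([322.9, 142.6]), np.float64(1.503)) 1798
```

```bash

python3 -m pendant '{"hand":[-1,-1,-1,-1,-1,-1,-1],"linear":[[0,0,0.15],[0,0,0.3],[0,0,0.4],[0,0,0.46],[0,0,0.49],[0,0,0.5],[0,0,0.5]],"angular":[[0,0,0],[0,0,0],[0,0,0],[0,0,0],[0,0,0],[0,0,0],[0,0,0]]}' 60
python3 -m pendant '{"hand":[0.3,0.3,0.3,0.3,0.3,0.3,0.3,0.3],"linear":[[0,0,0],[0,0,0],[0,0,0],[0,0,-0.1],[0,0,-0.3],[0,0,-0.6],[0,0,-1],[0,0,-1]],"angular":[[0,0,0],[0,0,0],[0,0,0],[0,0,0],[0,0,0],[0,0,0],[0,0,0],[0,0,0]]}' 60
python3 to.py 585 -300 180 -3.2376;python3 to.py 584.5 -143 250 -3.2376
python3 - <<'E'
from h import *
p,P=snap("wrist","w5")
E
```

```text
t: 13.7
tool_pos: [0.4412, -0.4252, 0.0262]
tcp_rot: [0.001, 1.0, 0.001, 0.001]
force: [-0.7, -0.8, -3.7]
opening: 0.512
gripper_force: 5.9
t: 14.37
tool_pos: [0.442, -0.4263, 0.1808]
tcp_rot: [0.002, 1.0, 0.001, 0.002]
force: [1.5, -0.3, 1.3]
opening: 0.651
gripper_force: 0.0
t 14.4 pos [ 442.  -426.3  180.8] F [ 1.5 -0.3  1.3] lin [ 0.955 -0.84   0.006] ang [ 0.003 -0.003  0.062]
t 14.4 pos [ 442.  -426.3  180.8] F [ 1.5 -0.3  1.3] lin [ 0.956 -1.884 -0.466] ang [ 0.003 -0.003  0.062]
```

View pics/w5.png

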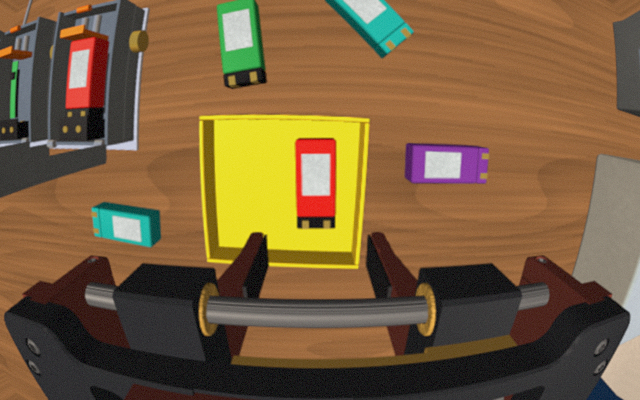

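```bash

python3 -m pendant '{"hand":[0.36,0.36,0.36,0.36,0.36,0.36],"linear":[[0.2,0,0],[0.45,0,0],[0.7,-0.1,0],[0.95,-0.3,0],[0.95,-0.5,0],[0.95,-0.5,0]],"angular":[[0,0,0],[0,0,0],[0,0,0],[0,0,0.062],[0,0,0.062],[0,0,0.062]]}' 60 >/dev/null
python3 to.py 585.5 -143.3 48 -3.2376
python3 -m pendant '{"hand":[0.36,0.36,0.36,0.36,0.36,0.36],"linear":[[-0.02,-0.2,0],[-0.04,-0.4,0],[-0.06,-0.6,0],[-0.08,-0.8,0],[-0.1,-1,0],[-0.1,-1,0]],"angular":[[0,0,0],[0,0,0],[0,0,0],[0,0,0],[0,0,0],[0,0,0]]}' 60 >/dev/null
python3 to.py 585.5 -143.3 48 -3.2376
```

```text
t 14.9 pos [ 584.6 -344.   174.9] F [ 0.5 -1.3  0.3] lin [-0.116 -1.331  0.848] ang [-0.001  0.     0.003]
t 15.4 pos [ 581.3 -194.5  175.4] F [-0.3 -0.  -0.5] lin [-0.003 -0.342  0.85 ] ang [-0.001  0.001  0.002]
```

```bash

python3 -m pendant '{"hand":[0.36,0.36,0.36,0.36,0.36,0.36,0.36],"linear":[[0,-0.2,0],[0,-0.34,0],[0,-0.34,0.2],[0,-0.34,0.4],[0,-0.34,0.4],[0,-0.34,0.4],[0,-0.34,0.4]],"angular":[[0,0,0],[0,0,0],[0,0,0],[0,0,0],[0,0,0],[0,0,0],[0,0,0]]}' 60
python3 to.py 585.5 -143.3 48 -3.2376
python3 - <<'E'
from h import *
p,P=snap("wrist","w6");H=hsv(p);z=P[...,2]
for c,yaw in(((587.5,-143.5),-.096),):
    X=P[...,0]*1000-c[0];Y=P[...,1]*1000-c[1]
    hx=X*np.cos(yaw)+Y*np.sin(yaw);hy=-X*np.sin(yaw)+Y*np.cos(yaw)
    r=(abs(hy)<60)&(abs(hx)<110)&((H[...,0]<5)|(H[...,0]>175))&(H[...,1]>150)&(z>.05)&(z<.07)
    print("red hx",np.percentile(hx[r],[1,99]).round(1),"hy",np.percentile(hy[r],[1,99]).round(1),r.sum(),np.median(z[r]),rect(P[r][:,:2]))
E
```

```text
t: 16.0
tool_pos: [0.5876, -0.1487, 0.1164]
tcp_rot: [0.0, 0.999, -0.048, 0.001]
force: [-0.3, -0.3, 0.1]
opening: 0.676
gripper_force: 0.0
t 16.0 pos [ 587.6 -148.7  116.4] F [-0.3 -0.3  0.1] lin [-0.018 -0.035  0.456] ang [ 0.    -0.001  0.   ]
red hx [-37.8  44.2] hy [-21.9  21.2] 3099 0.06343129975190692 (array([ 590.7, -144.1]), array([83.9, 44.9]), np.float64(-0.107))
```

```bash

python3 -m pendant '{"hand":[0.36,0.36,0.36,0.36,0.36,0.36],"linear":[[-0.015,-0.03,0],[-0.015,-0.035,0.15],[-0.015,-0.035,0.3],[-0.015,-0.035,0.42],[-0.015,-0.035,0.455],[-0.015,-0.035,0.455]],"angular":[[0,0,0],[0,0,0],[0,0,0],[0,0,0],[0,0,0],[0,0,0]]}' 60
python3 -m pendant '{"hand":[-1,-1,-1,-1,-1],"linear":[[0,0,0],[0,0,0],[0,0,0],[0,0,0],[0,0,0]],"angular":[[0,0,0],[0,0,0],[0,0,0],[0,0,0],[0,0,0]]}' 60
python3 -m pendant '{"hand":[-1,-1,-1,-1,-1],"linear":[[0,0,-0.01],[0.02,0,-0.015],[0.04,0,-0.015],[0.06,0,-0.015],[0.07,0,-0.015]],"angular":[[0,0,0],[0,0,0],[0,0,0],[0,0,0],[0,0,0]]}' 60
python3 -m pendant '{"hand":[-1,-1,-1,-1,-1,-1],"linear":[[0.02,0,0],[0.04,0,0],[0.04,0,-0.02],[0.04,0,-0.07],[0.04,0,-0.13],[0.04,0,-0.16]],"angular":[[0,0,0],[0,0,0],[0,0,0],[0,0,0],[0,0,0],[0,0,0]]}' 60
python3 to.py 600 -300 190 -3.1416
```

```text
t: 16.55
tool_pos: [0.5846, -0.1421, 0.0466]
tcp_rot: [-0.0, 0.999, -0.048, -0.001]
force: [0.1, 0.2, 0.5]
opening: 0.679
gripper_force: 0.0
t: 16.97
tool_pos: [0.5856, -0.1424, 0.0477]
tcp_rot: [0.0, 0.999, -0.048, 0.001]
force: [-0.5, -0.1, -0.4]
opening: 0.341
gripper_force: 0.0
t: 17.38
tool_pos: [0.5963, -0.1434, 0.0492]
tcp_rot: [0.0, 0.999, -0.048, 0.0]
force: [1.1, 0.4, 0.8]
opening: 0.01
gripper_force: 0.0
t: 17.88
tool_pos: [0.6022, -0.144, 0.0748]
tcp_rot: [0.0, 0.999, -0.048, 0.001]
force: [0.4, -0.7, 1.6]
opening: 0.008
gripper_force: 0.0
t 17.9 pos [ 602.2 -144.    74.8] F [ 0.4 -0.7  1.6] lin [ 0.086  1.037 -0.768] ang [ 0.    -0.001 -0.061]
```

```bash

python3 -m pendant '{"hand":[0.36,0.36,0.36,0.36,0.36,0.36],"linear":[[-0.06,0,-0.2],[-0.1,0,-0.4],[-0.1,0,-0.5],[-0.1,0,-0.5],[-0.1,0,-0.5],[-0.1,0,-0.5]],"angular":[[0,0,0],[0,0,0],[0,0,0],[0,0,0],[0,0,0],[0,0,0]]}' 60
python3 - <<'E'
from h import *
p,P=snap("wrist","w7")
E
```

```text
t: 18.38
tool_pos: [0.5861, -0.1424, 0.1477]
tcp_rot: [-0.0, 0.999, -0.048, -0.0]
force: [-0.5, 0.9, 0.1]
opening: 0.423
gripper_force: 0.0
```

View pics/w7.png

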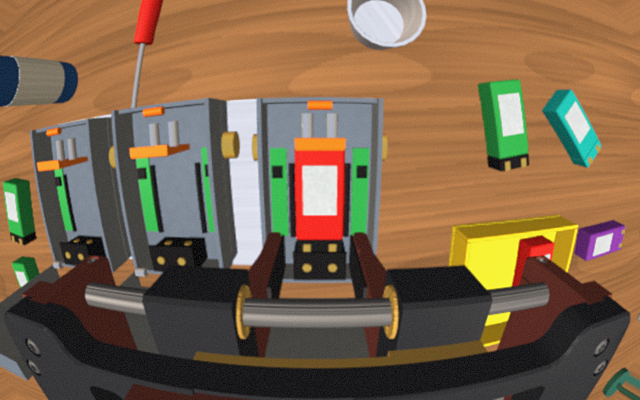

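```bash

python3 -m pendant '{"hand":[0.36,0.36,0.36,0.36,0.36,0.36],"linear":[[0,0,0.1],[0,0,0.3],[0,0,0.5],[0,0,0.65],[0,0,0.685],[0,0,0.685]],"angular":[[0,0,0],[0,0,0],[0,0,0],[0,0,0],[0,0,0],[0,0,0]]}' 60
python3 - <<'E'
from h import *
p,P=snap("side"); q,Q=snap("wrist"); np.save("s8.npy",P); np.save("s8p.npy",p)
a=cv2.resize(p[150:260,270:430],(640,440),interpolation=cv2.INTER_CUBIC)
b=cv2.resize(q[0:300,120:520],(400,300))
im=np.zeros((440,800,3),np.uint8); im[:,:400]=cv2.resize(p[160:250,290:372],(400,440),interpolation=cv2.INTER_CUBIC); im[:300,400:]=b
cv2.imwrite("pics/w8.png",im[...,::-1])
E
```

```text
t: 18.93
tool_pos: [0.5844, -0.1419, 0.0426]
tcp_rot: [-0.001, 0.999, -0.048, -0.003]
force: [-0.1, 0.3, 0.2]
opening: 0.683
gripper_force: 0.0
```

View pics/w8.png

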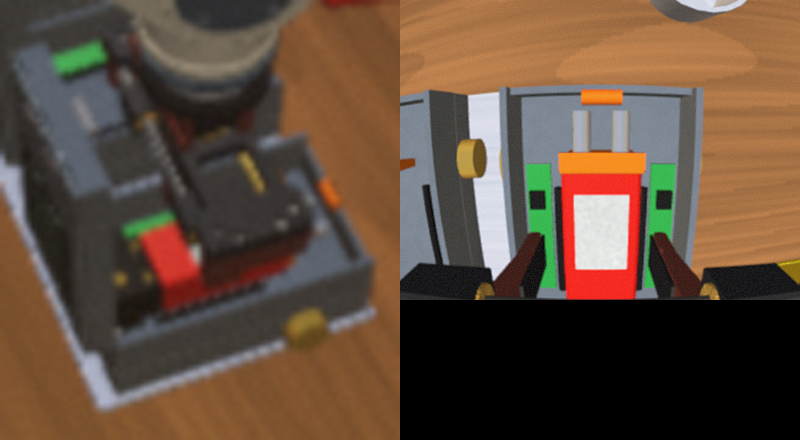

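```bash

python3 -m pendant '{"hand":[-1,-1,-1],"linear":[[0,0,-0.01],[0,0,-0.01],[0,0,-0.01]],"angular":[[0,0,0],[0,0,0],[0,0,0]]}' 40
python3 -m pendant '{"hand":[-1,-1],"linear":[[0,0,0],[0,0,0]],"angular":[[0,0,0],[0,0,0]]}' 40
python3 -m pendant '{"hand":[-1,-1],"linear":[[0,0,0],[0,0,0]],"angular":[[0,0,0],[0,0,0]]}' 40
```

```text
t: 19.28
tool_pos: [0.5876, -0.1427, 0.0484]
tcp_rot: [0.0, 0.999, -0.048, 0.001]
force: [0.3, 0.1, -0.9]
opening: 0.49
gripper_force: 0.0
t: 19.45
tool_pos: [0.587, -0.1425, 0.0476]
tcp_rot: [0.0, 0.999, -0.048, 0.001]
force: [-0.5, 0.6, 0.7]
opening: 0.343
gripper_force: 0.0
t: 19.62
tool_pos: [0.5867, -0.1425, 0.0471]
tcp_rot: [0.0, 0.999, -0.048, 0.0]
force: [-0.4, 0.3, 0.1]
opening: 0.187
gripper_force: 0.0
```

```bash
python3 - <<'E'
from h import *
p,P=snap("side"); q,Q=snap("wrist"); r,R_=snap("scene")
im=np.zeros((600,800,3),np.uint8); im[:300,:400]=cv2.resize(p[160:250,290:410],(400,300),interpolation=cv2.INTER_CUBIC); im[:300,400:]=cv2.resize(q[100:325,170:470],(400,300)); im[300:,:400]=cv2.resize(r[130:220,250:370],(400,300),interpolation=cv2.INTER_CUBIC)
cv2.imwrite("pics/w9.png",im[...,::-1])
E
```

```text
(no output)
```

View pics/w9.png

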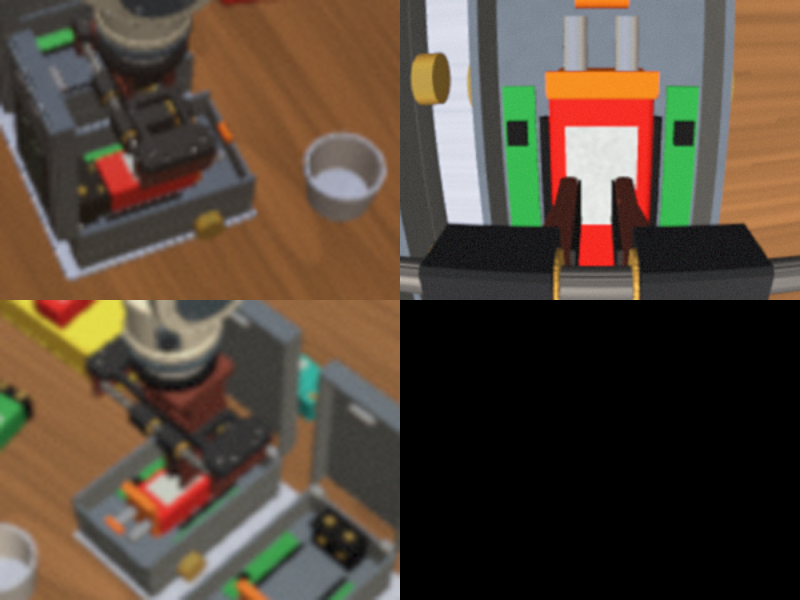

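```bash

cat > tips.py <<'E'
from h import *
s=observe();p,P=snap("wrist");T=s["tool_pos"];D=P-T
m=(np.hypot(D[...,0],D[...,1])<.075)&(D[...,2]>-.03)&(D[...,2]<.07)
q=D[m]*1000; print("opening",s["opening"]*88,"n",len(q),"z pct",np.percentile(q[:,2],[0,1,5,20]).round(1) if len(q) else "")
for sgn in(1,-1):
    a=q[q[:,1]*sgn>0]
    if len(a): b=a[a[:,2]<np.percentile(a[:,2],8)]; print(sgn,"low pts xyz",np.median(b,0).round(1),"inner y",np.percentile(abs(a[:,1]),2).round(1))
E
python3 -m pendant '{"hand":[-0.5,-0.5,-0.5,-0.5,-0.5,-0.5],"linear":[[0,0,-0.2],[0,0,-0.4],[0,0,-0.7],[0,0,-0.8],[0,0,-0.8],[0,0,-0.8]],"angular":[[0,0,0],[0,0,0],[0,0,0],[0,0,0],[0,0,0],[0,0,0]]}' 40 >/dev/null
python3 tips.py
python3 -m pendant '{"hand":[0.36,0.36,0.36,0.36,0.36,0.36,0.36],"linear":[[0,0,0],[0,0,0],[0,0,0],[0,0,0],[0,0,0],[0,0,0],[0,0,0]],"angular":[[0,0,0],[0,0,0],[0,0,0],[0,0,0],[0,0,0],[0,0,0],[0,0,0]]}'
python3 tips.py
```

```text
opening 22.190340050464503 n 2199 z pct [19.4 21.5 25.1 35.7]
1 low pts xyz [14.  14.5 24.3] inner y 10.9
-1 low pts xyz [ 10.9 -15.1  24.4] inner y 9.6
t: 20.9
tool_pos: [0.5866, -0.1424, 0.1668]
tcp_rot: [-0.0, 0.999, -0.048, -0.0]
force: [0.7, -0.1, 0.3]
opening: 0.678
gripper_force: 0.0
opening 59.64365062274916 n 3100 z pct [19.2 21.1 24.4 34.3]
1 low pts xyz [13.5 30.8 23.7] inner y 29.4
-1 low pts xyz [  8.2 -30.1  23.6] inner y 27.9
```

```bash

python3 -m pendant '{"hand":[0.36,0.36,0.36,0.36,0.36,0.36],"linear":[[0,0,0.15],[0,0,0.4],[0,0,0.6],[0,0,0.8],[0,0,0.85],[0,0,0.85]],"angular":[[0,0,0],[0,0,0],[0,0,0],[0,0,0],[0,0,0],[0,0,0]]}' 60
python3 -m pendant '{"hand":[0.36,0.36,0.36,0.36],"linear":[[0,0,0.03],[0,0,0.06],[0,0,0.085],[0,0,0.085]],"angular":[[0,0,0],[0,0,0],[0,0,0],[0,0,0]]}' 60
python3 -m pendant '{"hand":[-1,-1,-1,-1,-1],"linear":[[0,0,0],[0,0,0],[0,0,0],[0,0,0],[0,0,0]],"angular":[[0,0,0],[0,0,0],[0,0,0],[0,0,0],[0,0,0]]}' 60
```

```text
t: 21.45
tool_pos: [0.5848, -0.142, 0.0373]
tcp_rot: [-0.0, 0.999, -0.048, -0.002]
force: [-0.4, 0.3, 0.2]
opening: 0.678
gripper_force: 0.0
t: 21.78
tool_pos: [0.5871, -0.1426, 0.0273]
tcp_rot: [0.0, 0.999, -0.048, 0.001]
force: [0.2, -0.8, -0.1]
opening: 0.679
gripper_force: 0.0
t: 22.2
tool_pos: [0.587, -0.1431, 0.0273]
tcp_rot: [0.0, 0.999, -0.048, 0.0]
force: [-2.3, -4.8, 4.7]
opening: 0.498
gripper_force: 60.0
```

```bash

python3 -m pendant '{"hand":[-1,-1,-1,-1,-1,-1],"linear":[[0,0,-0.01],[0.02,0.004,-0.015],[0.04,0.004,-0.015],[0.06,0.004,-0.015],[0.08,0.004,-0.015],[0.08,0.004,-0.015]],"angular":[[0,0,0],[0,0,0],[0,0,0],[0,0,0],[0,0,0],[0,0,0]]}' 60
python3 -m pendant '{"hand":[-1,-1,-1,-1,-1,-1],"linear":[[0.02,0,0],[0.02,0,-0.02],[0.02,0,-0.05],[0.02,0,-0.1],[0.02,0,-0.2],[0.02,0,-0.24]],"angular":[[0,0,0],[0,0,0],[0,0,0],[0,0,0],[0,0,0],[0,0,0]]}' 60
```

```text
t: 22.7
tool_pos: [0.5964, -0.1436, 0.0281]
tcp_rot: [-0.001, 0.999, -0.048, -0.003]
force: [-6.5, -0.0, 0.1]
opening: 0.498
gripper_force: 60.0
t: 23.2
tool_pos: [0.598, -0.1432, 0.064]
tcp_rot: [-0.001, 0.999, -0.048, -0.004]
force: [-6.3, 0.2, -5.5]
opening: 0.497
gripper_force: 60.0
```

```bash

python3 -m pendant '{"hand":[-1,-1,-1,-1,-1,-1],"linear":[[0,0,-0.1],[0,0,-0.3],[0,0,-0.5],[0,0,-0.7],[0,0,-0.8],[0,0,-0.8]],"angular":[[0,0,0],[0,0,0],[0,0,0],[0,0,0],[0,0,-0.03],[0,0,-0.061]]}' 60 >/dev/null
python3 -m pendant '{"hand":[-1,-1,-1,-1,-1],"linear":[[0,0.2,0],[0,0.4,0],[0,0.6,0],[0,0.8,0],[0,1,0]],"angular":[[0,0,0],[0,0,0],[0,0,0],[0,0,0],[0,0,0]]}' 60 >/dev/null
python3 -m pendant '{"hand":[-1,-1,-1,-1,-1,-1],"linear":[[0,0.2,0],[-0.2,0.36,0],[-0.4,0.36,0],[-0.6,0.36,0],[-0.8,0.36,0],[-0.8,0.36,0]],"angular":[[0,0,0],[0,0,0],[0,0,0],[0,0,0],[0,0,0],[0,0,0]]}' 60
python3 to.py 440 -347 2 -3.1416
```

```text
t: 24.62
tool_pos: [0.4764, -0.3472, 0.1839]
tcp_rot: [-0.002, 1.0, -0.001, -0.002]
force: [0.6, 0.4, -2.2]
opening: 0.492
gripper_force: 60.0
t 24.6 pos [ 476.4 -347.2  183.9] F [ 0.6  0.4 -2.2] lin [-0.237  0.003  1.214] ang [-0.002  0.003 -0.001]
```

```bash

python3 -m pendant '{"hand":[-1,-1,-1,-1,-1,-1],"linear":[[-0.1,0,0],[-0.22,0,0.2],[-0.22,0,0.4],[-0.22,0,0.6],[-0.22,0,0.8],[-0.22,0,0.8]],"angular":[[0,0,0],[0,0,0],[0,0,0],[0,0,0],[0,0,0],[0,0,0]]}' 60 >/dev/null
python3 -m pendant '{"hand":[-1,-1,-1,-1,-1],"linear":[[0,0,0.15],[0,0,0.28],[0,0,0.35],[0,0,0.4],[0,0,0.4]],"angular":[[0,0,0],[0,0,0],[0,0,0],[0,0,0],[0,0,0]]}' 60
python3 -m pendant '{"hand":[0.2,0.2,0.2,0.2,0.2,0.2,0.2,0.2],"linear":[[0,0,0],[0,0,0],[0,0,0],[0,0,-0.1],[0,0,-0.3],[0,0,-0.6],[0,0,-1],[0,0,-1]],"angular":[[0,0,0],[0,0,0],[0,0,0],[0,0,0],[0,0,0],[0,0,0],[0,0,0],[0,0,0]]}' 
python3 - <<'E'
from h import *
p,P=snap("wrist","w10"); 
for n in("scene","side"):
    p,P=snap(n);H=hsv(p);z=P[...,2]
    for col,c in(("green",(50,72)),("red",(0,6))):
        m=(H[...,0]>=c[0])&(H[...,0]<=c[1])&(H[...,1]>130)&(H[...,2]>90)&(z>.012)&(P[...,0]>.3)&(abs(P[...,1])>.22)
        k,L,S,C=cv2.connectedComponentsWithStats(m.astype(np.uint8))
        for j in range(1,k):
            if S[j,4]<30: continue
            c0=np.median(P[L==j],0); near=(np.hypot(*(P[...,:2]-c0[:2]).transpose(2,0,1))<.06)&(z>.022)&(z<.043)&(H[...,0]!=30)
            print(n,col,S[j,4],C[j].round(),c0.round(3),rect(P[near][:,:2]))
E
python3 to.py 607 -340.5 100 -3.022
```

```text
t: 25.53
tool_pos: [0.4486, -0.3482, 0.0045]
tcp_rot: [-0.0, 1.0, 0.0, -0.0]
force: [-0.1, 0.4, -1.6]
opening: 0.496
gripper_force: 60.0
t: 26.2
tool_pos: [0.4504, -0.3501, 0.1606]
tcp_rot: [0.002, 1.0, 0.0, 0.003]
force: [1.0, 0.3, 0.2]
opening: 0.601
gripper_force: 0.0
scene green 162 [246. 169.] [ 0.644 -0.345  0.029] (array([ 644.6, -360. ]), array([100.5,  47. ]), np.float64(0.121))
scene green 93 [471. 252.] [0.444 0.379 0.032] (array([461. , 377.7]), array([85.4, 43.8]), np.float64(-0.048))
scene green 70 [458. 269.] [0.513 0.377 0.032] (array([511. , 370.2]), array([118.3,  52. ]), np.float64(-0.236))
scene green 221 [428. 285.] [0.597 0.339 0.032] (array([603.5, 333.3]), array([100.7,  44.8]), np.float64(-0.249))
scene red 59 [285.  64.] [ 0.461 -0.311  0.352] (array([ 461.8, -331.8]), array([115.5,  74.7]), np.float64(-0.048))
scene red 185 [273. 126.] [ 0.449 -0.406  0.034] (array([ 445., -397.]), array([104.4,  99.6]), np.float64(-0.012))
scene red 187 [288. 137.] [ 0.45  -0.331  0.033] (array([ 450. , -332.1]), array([104.6,  76.5]), np.float64(-0.048))
side green 171 [384. 264.] [ 0.628 -0.368  0.032] (array([ 641.1, -363.8]), array([93.1, 45.6]), np.float64(0.101))
side red 281 [322. 290.] [ 0.435 -0.364  0.036] (array([ 445.6, -363.8]), array([119.4,  97.3]), np.float64(1.548))
side red 304 [334. 313.] [ 0.433 -0.437  0.036] (array([ 441.9, -441.1]), array([102.3,  77. ]), np.float64(-0.043))
t 26.4 pos [ 450.  -349.7  158. ] F [-0.1  0.3 -0.6] lin [ 1.045 -0.062  0.391] ang [ 0.003 -0.003 -0.076]
```

View pics/w10.png

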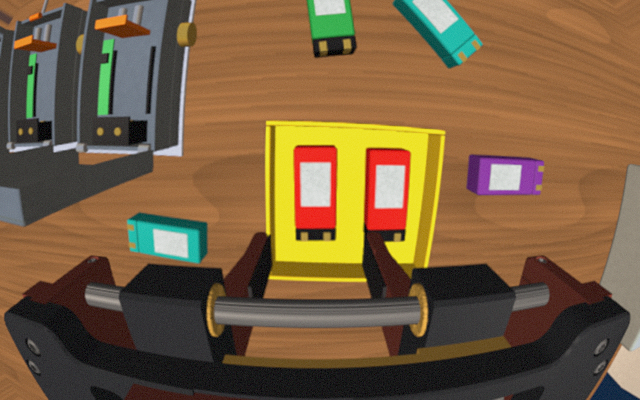

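```bash

python3 -m pendant '{"hand":[0.5,0.5,0.5,0.5,0.5],"linear":[[0.2,0,0],[0.4,0,0],[0.6,0,0],[0.8,0.05,0],[1,0.05,0]],"angular":[[0,0,0],[0,0,0],[0,0,0],[0,0,-0.04],[0,0,-0.073]]}' 40 >/dev/null
python3 -m pendant '{"hand":[0.5,0.5,0.5,0.5],"linear":[[0.2,0,0],[0.28,0,0.1],[0.28,0,0.2],[0.28,0,0.2]],"angular":[[0,0,0],[0,0,0],[0,0,0],[0,0,0]]}' >/dev/null
cat > pack.py <<'E'
from h import *
import sys
T=observe()["tool_pos"]; p,P=snap("wrist");H=hsv(p);z=P[...,2]
d=np.hypot(P[...,0]-T[0],P[...,1]-T[1])
m=(H[...,0]>50)&(H[...,0]<72)&(H[...,1]>110)&(d<.11)&(z>.027)&(z<.037)
k,L,S,C=cv2.connectedComponentsWithStats(cv2.dilate(m.astype(np.uint8),np.ones((3,3))))
j=1+np.argmax(S[1:,4]); m&=(L==j); c=np.median(P[m],0)
print("green-only",rect(P[m][:,:2]),m.sum(),np.median(z[m]))
n=(np.hypot(P[...,0]-c[0],P[...,1]-c[1])<.085)&(z>.026)&(z<.037); n=n.astype(np.uint8)
k,L,S,C=cv2.connectedComponentsWithStats(n); ids=L[m]; j=np.bincount(ids[ids>0]).argmax()
print("all",rect(P[L==j][:,:2]))
E
python3 pack.py; python3 to.py 642 -361 100 -3.027
```

```text
green-only (array([ 651.9, -361.2]), array([86. , 43.1]), np.float64(0.125)) 2584 0.031458541424114056
all (array([ 645.5, -362.4]), array([99. , 44.4]), np.float64(0.122))
t 27.1 pos [ 637.3 -349.7  120.7] F [-0.3 -0.5 -0.2] lin [0.024 0.079 0.138] ang [-0.003  0.004  0.001]
```

```bash
python3 to.py 645 -362 -4 -3.02
```

```text
t 27.1 pos [ 637.3 -349.7  120.7] F [-0.3 -0.5 -0.2] lin [0.047 0.091 0.831] ang [-0.003  0.004 -0.004]
```

```bash

python3 -m pendant '{"hand":[0.4,0.4,0.4,0.4,0.4,0.4,0.4,0.4],"linear":[[0.047,0.09,0],[0.047,0.09,0],[0.047,0.09,0.2],[0.047,0.09,0.45],[0.047,0.09,0.65],[0.047,0.09,0.78],[0.047,0.09,0.83],[0.047,0.09,0.83]],"angular":[[0,0,0],[0,0,-0.004],[0,0,-0.004],[0,0,-0.004],[0,0,-0.004],[0,0,-0.004],[0,0,-0.004],[0,0,-0.004]]}'
python3 -m pendant '{"hand":[-1,-1,-1,-1,-1],"linear":[[0,0,0],[0,0,0],[0,0,0],[0,0,0],[0,0,0]],"angular":[[0,0,0],[0,0,0],[0,0,0],[0,0,0],[0,0,0]]}' 60
python3 -m pendant '{"hand":[-1,-1,-1,-1,-1,-1],"linear":[[0,0,-0.1],[0,0,-0.3],[0,0,-0.5],[0,0,-0.7],[0,0,-0.9],[0,0,-0.9]],"angular":[[0,0,0],[0,0,0],[0,0,0],[0,0,0],[0,0,0],[0,0,0]]}' 60
python3 to.py 586 -143 129 -3.2376
```

```text
t: 27.82
tool_pos: [0.6467, -0.3631, -0.0015]
tcp_rot: [-0.001, 0.998, 0.06, -0.002]
force: [-0.7, 0.1, -0.4]
opening: 0.697
gripper_force: 0.0
t: 28.23
tool_pos: [0.65, -0.3642, 0.0027]
tcp_rot: [0.001, 0.998, 0.061, 0.001]
force: [-2.0, 1.3, 6.8]
opening: 0.494
gripper_force: 60.0
t: 28.73
tool_pos: [0.6525, -0.3659, 0.144]
tcp_rot: [0.003, 0.998, 0.061, 0.005]
force: [0.8, -1.0, -1.2]
opening: 0.491
gripper_force: 60.0
t 28.7 pos [ 652.5 -365.9  144. ] F [ 0.8 -1.  -1.2] lin [-0.261 -1.529  0.087] ang [ 0.004 -0.006  0.139]
```

```bash

python3 -m pendant '{"hand":[-1,-1,-1,-1,-1,-1],"linear":[[0,-0.2,0],[-0.05,-0.4,0],[-0.1,-0.6,0],[-0.2,-0.8,0],[-0.28,-1,0],[-0.28,-1,0]],"angular":[[0,0,0.06],[0,0,0.139],[0,0,0.139],[0,0,0.139],[0,0,0.139],[0,0,0.139]]}' 60 >/dev/null
cat > inhand.py <<'E'
# pack in hand relative to TCP, tool frame axes as horizontal (tool x along, y across)
from h import *
s=observe();p,P=snap("wrist");H=hsv(p)
w=s["tcp_rot"]; yaw=2*np.arctan2(w[2],w[1])   # flipped hand: yaw from world
D=(P-s["tool_pos"])*1000; c,sn=np.cos(yaw),np.sin(yaw)
lx=D[...,0]*c+D[...,1]*sn; ly=-D[...,0]*sn+D[...,1]*c; lz=D[...,2]
m=(H[...,0]>50)&(H[...,0]<72)&(H[...,1]>110)&(abs(ly)<32)&(abs(lx)<80)&(lz>-50)&(lz<70)
zt=np.percentile(lz[m],75); t=m&(abs(lz-zt)<4)
print("yaw",yaw.round(4),"n",m.sum(),"top dz",np.median(lz[t]).round(1),"front end x",np.percentile(lx[m],[95,98,99.5]).round(1),"ly",np.percentile(ly[t],[1,99]).round(1))
print("tilt: top z vs x",np.polyfit(lx[t],lz[t],1).round(3))
print("in hand yaw etc",rect(np.stack([lx[t],ly[t]],-1)/1000))
E
python3 inhand.py; python3 to.py 586 -143 129 -3.2376
```

```text
yaw -0.0945 n 5849 top dz 28.6 front end x [45.6 45.8 45.9] ly [-20.4  22.5]
tilt: top z vs x [-1.3000e-02  2.8766e+01]
in hand yaw etc (array([9.9, 1. ]), array([72.2, 44.3]), np.float64(-0.001))
t 29.3 pos [ 586.8 -217.2  134.9] F [ 0.5 -0.7 -2.7] lin [-0.052 -0.492  0.04 ] ang [-0.001  0.002  0.001]
```

```bash
python3 to.py 582 -143.3 80 -3.2376
python3 -m pendant '{"hand":[-1,-1,-1,-1,-1],"linear":[[-0.03,-0.2,0],[-0.08,-0.4,0],[-0.08,-0.49,0],[-0.08,-0.49,0],[-0.08,-0.49,0]],"angular":[[0,0,0],[0,0,0],[0,0,0],[0,0,0],[0,0,0]]}' 60
python3 to.py 582 -143.3 80 -3.2376; python3 inhand.py
```

```text
t 29.3 pos [ 586.8 -217.2  134.9] F [ 0.5 -0.7 -2.7] lin [-0.077 -0.487  0.367] ang [-0.001  0.002  0.001]
t: 29.7
tool_pos: [0.585, -0.1459, 0.1355]
tcp_rot: [0.0, 0.999, -0.048, 0.0]
force: [0.6, 0.2, -3.0]
opening: 0.491
gripper_force: 60.0
t 29.7 pos [ 585.  -145.9  135.5] F [ 0.6  0.2 -3. ] lin [-0.022 -0.016  0.37 ] ang [ 0.    -0.001  0.   ]
yaw -0.0954 n 5913 top dz 28.7 front end x [45.4 45.6 45.8] ly [-20.6  22.6]
tilt: top z vs x [-6.0000e-03  2.8705e+01]
in hand yaw etc (array([9.3, 1.1]), array([72.9, 44.5]), np.float64(-0.004))
```

```bash

python3 -m pendant '{"hand":[-1,-1,-1,-1,-1,-1],"linear":[[-0.015,-0.01,0.1],[-0.015,-0.01,0.2],[-0.015,-0.01,0.3],[-0.015,-0.01,0.36],[-0.015,-0.01,0.36],[-0.015,-0.01,0.36]],"angular":[[0,0,0],[0,0,0],[0,0,0],[0,0,0],[0,0,0],[0,0,0]]}' 60
python3 to.py 582 -143.3 80 -3.2376
```

```text
t: 30.25
tool_pos: [0.5821, -0.1448, 0.0811]
tcp_rot: [-0.0, 0.999, -0.049, -0.0]
force: [0.6, 0.1, -2.8]
opening: 0.492
gripper_force: 60.0
t 30.2 pos [ 582.1 -144.8   81.1] F [ 0.6  0.1 -2.8] lin [-0.002 -0.01   0.007] ang [ 0.     0.    -0.001]
```

```bash

python3 -m pendant '{"hand":[-1,-1,-1,-1,-1,-1],"linear":[[0.03,-0.008,0],[0.06,-0.008,0],[0.09,-0.008,0],[0.12,-0.008,0],[0.12,-0.008,0],[0.12,-0.008,0]],"angular":[[0,0,0],[0,0,0],[0,0,0],[0,0,0],[0,0,0],[0,0,0]]}' 60
python3 to.py 598 -144.5 40 -3.2376
```

```text
t: 30.75
tool_pos: [0.5991, -0.1444, 0.0817]
tcp_rot: [-0.0, 0.999, -0.048, -0.001]
force: [-5.7, -0.0, 0.4]
opening: 0.496
gripper_force: 60.0
t 30.8 pos [ 599.1 -144.4   81.7] F [-5.7 -0.   0.4] lin [-0.006  0.001  0.278] ang [ 0.     0.002 -0.   ]
```

```bash

python3 -m pendant '{"hand":[-1,-1,-1,-1,-1,-1],"linear":[[0.015,0,0],[0.015,0,0.04],[0.015,0,0.08],[0.015,0,0.12],[0.015,0,0.15],[0.015,0,0.15]],"angular":[[0,0,0],[0,0,0],[0,0,0],[0,0,0],[0,0,0],[0,0,0]]}' 60
python3 -m pendant '{"hand":[-1,-1,-1,-1,-1],"linear":[[0,0,0.05],[0,0,0.09],[0,0,0.12],[0,0,0.14],[0,0,0.14]],"angular":[[0,0,0],[0,0,0],[0,0,0],[0,0,0],[0,0,0]]}' 60
```

```text
t: 31.25
tool_pos: [0.6004, -0.1441, 0.0582]
tcp_rot: [-0.0, 0.999, -0.048, -0.002]
force: [-6.7, 0.2, -3.6]
opening: 0.491
gripper_force: 60.0
t: 31.67
tool_pos: [0.6006, -0.1442, 0.0374]
tcp_rot: [-0.0, 0.999, -0.048, -0.002]
force: [-6.6, 0.9, -2.8]
opening: 0.493
gripper_force: 60.0
```

Lowered cleanly (about 2 mm above the floor). Finish, release and lift.

```bash

python3 -m pendant '{"hand":[-1,-1,0.36,0.36,0.36,0.36,0.36],"linear":[[0,0,0.01],[0,0,0.012],[0,0,0.012],[0,0,0.012],[0,0,0.012],[0,0,0.012],[0,0,0.012]],"angular":[[0,0,0],[0,0,0],[0,0,0],[0,0,0],[0,0,0],[0,0,0],[0,0,0]]}' 
python3 -m pendant '{"hand":[0.36,0.36,0.36,0.36,0.36,0.36],"linear":[[0,0,-0.1],[0,0,-0.3],[0,0,-0.5],[0,0,-0.7],[0,0,-0.8],[0,0,-0.8]],"angular":[[0,0,0],[0,0,0],[0,0,0],[0,0,0],[0,0,0],[0,0,0]]}' 
cat > seat.py <<'E'
from h import *
import sys
p,P=snap("wrist");H=hsv(p);z=P[...,2]
for n,c,yaw in(("R",(612,147),-.09),("L",(587.5,-143.5),-.096),("M",(603,5.8),-.081)):
    X=P[...,0]*1000-c[0];Y=P[...,1]*1000-c[1]
    hx=X*np.cos(yaw)+Y*np.sin(yaw);hy=-X*np.sin(yaw)+Y*np.cos(yaw)
    m=(abs(hy)<30)&(abs(hx)<75)
    r=m&(H[...,0]>50)&(H[...,0]<72)&(H[...,1]>110)&(z>.045)&(z<.09)
    o=m&(H[...,0]>7)&(H[...,0]<20)&(H[...,1]>150)&(z>.080)&(z<.095)
    if r.sum()>100: print(n,"green hx",np.percentile(hx[r],[1,99]).round(1),"hy",np.percentile(hy[r],[1,99]).round(1),"ztop",np.percentile(z[r],[5,50,95]).round(4))
    if o.sum()>20: print(n,"gate hx",np.percentile(hx[o],[2,98]).round(1))
E
python3 seat.py
```

```text
t: 32.25
tool_pos: [0.6032, -0.1448, 0.0367]
tcp_rot: [0.0, 0.999, -0.048, 0.001]
force: [-0.8, -0.0, -0.6]
opening: 0.681
gripper_force: 0.0
t: 32.75
tool_pos: [0.6052, -0.1454, 0.1606]
tcp_rot: [0.001, 0.999, -0.048, 0.004]
force: [-0.2, -0.4, -0.4]
opening: 0.678
gripper_force: 0.0
R gate hx [44.9 54.6]
L green hx [-37.3  43.2] hy [-19.8  23. ] ztop [0.0621 0.0635 0.0647]
L gate hx [48.7 58. ]
M gate hx [45.4 54.8]
```

```bash

python3 -m pendant '{"hand":[-1,-1,-1,-1,-1,-1,-1,-1,-1],"linear":[[0,0,-0.25],[0,0,-0.5],[0,0,-0.72],[-0.25,0,-0.72],[-0.5,0,-0.72],[-0.75,0,-0.72],[-1,0,-0.72],[-1,0,-0.72],[-1,0,-0.72]],"angular":[[0,0,0],[0,0,0],[0,0,0],[0,0,0],[0,0,0],[0,0,0],[0,0,0],[0,0,0],[0,0,0]]}' 
python3 -m pendant '{"hand":[-1,-1,-1,-1,-1],"linear":[[0,0,0.2],[0,0,0.4],[0,0,0.54],[0,0,0.54],[0,0,0.54]],"angular":[[0,0,0],[0,0,0],[0,0,0],[0,0,0],[0,0,0]]}' 
python3 to.py 455 -131 185 -3.2376
```

```text
t: 33.55
tool_pos: [0.4512, -0.1298, 0.2631]
tcp_rot: [-0.0, 0.999, -0.049, -0.001]
force: [0.7, 0.5, 0.5]
opening: 0.034
gripper_force: 0.0
t: 33.97
tool_pos: [0.4533, -0.1301, 0.1819]
tcp_rot: [-0.0, 0.999, -0.048, -0.001]
force: [0.7, -0.4, 0.3]
opening: 0.003
gripper_force: 0.0
t 34.0 pos [ 453.3 -130.1  181.9] F [ 0.7 -0.4  0.3] lin [ 0.012  0.005 -0.02 ] ang [-0.     0.002 -0.   ]
```

```bash

python3 -m pendant '{"hand":[-1,-1,-1,-1,-1,-1,-1],"linear":[[0.09,0,0],[0.17,0,0],[0.3,0,0],[0.42,0,0],[0.64,0,0.05],[0.85,0,0.14],[0.85,0,0.14]],"angular":[[0,0,0],[0,0,0],[0,0,0],[0,0,0],[0,0,0],[0,0,0],[0,0,0]]}' 
python3 -m pendant '{"hand":[-1,-1,-1,-1,-1,-1],"linear":[[0.09,0,0.08],[0.18,0,0.17],[0.25,0,0.28],[0.31,0,0.39],[0.38,0,0.5],[0.38,0,0.5]],"angular":[[0,0,0],[0,0,0],[0,0,0],[0,0,0],[0,0,0],[0,0,0]]}' 
python3 - <<'E'
from h import *
p,P=snap("wrist"); q,Q=snap("scene")
im=np.zeros((400,800,3),np.uint8); im[:,:500]=cv2.resize(p,(500,400)); im[:225,500:]=cv2.resize(q[110:245,230:410],(300,225)); cv2.imwrite("pics/w11.png",im[...,::-1])
E
python3 to.py 651 -149 71 -3.2376
```

```text
t: 34.55
tool_pos: [0.5858, -0.1432, 0.1614]
tcp_rot: [0.0, 0.999, -0.048, 0.002]
force: [0.4, 0.0, 0.3]
opening: 0.009
gripper_force: 0.0
t: 35.05
tool_pos: [0.6373, -0.1479, 0.0853]
tcp_rot: [-0.0, 0.999, -0.048, -0.001]
force: [-0.3, 0.4, 0.5]
opening: 0.002
gripper_force: 0.0
t 35.1 pos [ 636.9 -148.    87.6] F [-0.1 -0.5  1.7] lin [ 0.094 -0.002  0.111] ang [-0.  0. -0.]
```

View pics/w11.png

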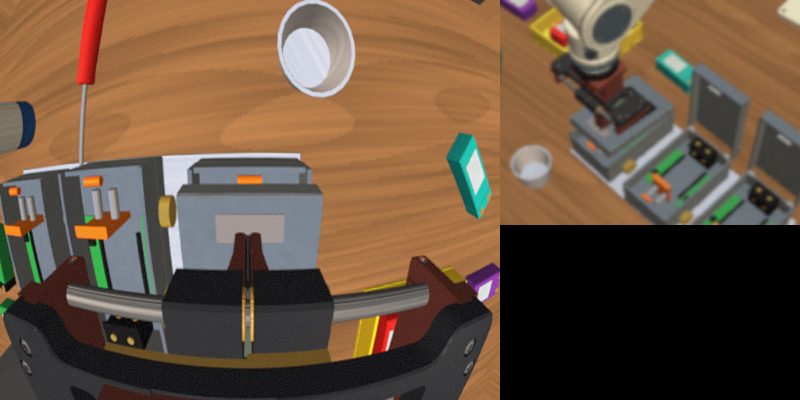

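```bash

python3 -m pendant '{"hand":[-1,-1,-1,-1],"linear":[[0.05,0,0.05],[0.11,0,0.09],[0.11,0,0.11],[0.11,0,0.12]],"angular":[[0,0,0],[0,0,0],[0,0,0],[0,0,0]]}' 
python3 -m pendant '{"hand":[-1,-1,-1,-1],"linear":[[0,0,0.01],[0,0,0.02],[0,0,0.03],[0,0,0.03]],"angular":[[0,0,0],[0,0,0],[0,0,0],[0,0,0]]}' 
```

```text
t: 35.48
tool_pos: [0.6541, -0.1498, 0.0696]
tcp_rot: [0.0, 0.999, -0.048, 0.001]
force: [0.5, 0.7, 13.6]
opening: 0.007
gripper_force: 7.4
t: 35.82
tool_pos: [0.6542, -0.1499, 0.0694]
tcp_rot: [0.0, 0.999, -0.048, 0.001]
force: [-9.5, 2.9, 28.8]
opening: 0.004
gripper_force: 14.2
```

```bash

python3 -m pendant '{"hand":[-1,-1,-1,-1,-1,-1],"linear":[[0,0,-0.1],[0,0,-0.3],[0,0,-0.5],[0,0,-0.7],[0,0,-0.9],[0,0,-0.9]],"angular":[[0,0,0],[0,0,0],[0,0,0],[0,0,0],[0,0,0],[0,0,0]]}' 
cat > cov.py <<'E'
from h import *
p,P=snap("scene");z=P[...,2]
for n,c,yaw in(("R",(612,147),-.09),("L",(587.5,-143.5),-.096),("M",(603,5.8),-.081)):
    X=P[...,0]*1000-c[0];Y=P[...,1]*1000-c[1]
    hx=X*np.cos(yaw)+Y*np.sin(yaw);hy=-X*np.sin(yaw)+Y*np.cos(yaw)
    print(n,[ (np.nanmedian(z[(abs(hy)<45)&(abs(hx-k)<10)&(z>0.02)&(z<.3)])*1000).round(1) for k in(-60,-20,20,60,75)])
E
python3 cov.py
python3 to.py 604 333 120 -3.3896;  python3 to.py 465 376 120 -3.2
```

```text
t: 36.32
tool_pos: [0.6567, -0.1505, 0.2071]
tcp_rot: [0.001, 0.999, -0.048, 0.006]
force: [0.9, -0.2, 1.0]
opening: 0.006
gripper_force: 0.0
R [np.float64(49.1), np.float64(33.0), np.float64(33.7), np.float64(33.2), np.float64(32.6)]
L [np.float64(89.5), np.float64(90.4), np.float64(90.2), np.float64(89.9), np.float64(89.7)]
M [np.float64(53.1), np.float64(32.8), np.float64(33.1), np.float64(34.4), np.float64(33.0)]
t 36.4 pos [ 655.4 -150.2  204.2] F [-0.4  0.2 -0.9] lin [-0.657 -3.174  0.553] ang [ 0.    -0.005  0.096]
t 36.4 pos [ 655.4 -150.2  204.2] F [-0.4  0.2 -0.9] lin [-1.607 -3.369  0.545] ang [ 0.001 -0.005 -0.025]
```

```bash

python3 -m pendant '{"hand":[0.5,0.5,0.5,0.5,0.5],"linear":[[-0.05,-0.2,0],[-0.1,-0.4,0],[-0.15,-0.6,0],[-0.2,-0.8,0],[-0.2,-1,0]],"angular":[[0,0,0],[0,0,0],[0,0,0],[0,0,0],[0,0,0]]}' >/dev/null
python3 -m pendant '{"hand":[0.5,0.5,0.5,0.5,0.5],"linear":[[-0.05,-0.2,0],[-0.1,-0.4,0],[-0.15,-0.6,0],[-0.2,-0.8,0],[-0.2,-1,0]],"angular":[[0,0,0],[0,0,0],[0,0,0],[0,0,0],[0,0,0]]}' >/dev/null
python3 -m pendant '{"hand":[0.5,0.5,0.5,0.5,0.5,0.5],"linear":[[-0.05,-0.2,0],[-0.1,-0.4,0],[-0.15,-0.6,0],[-0.25,-0.8,0],[-0.25,-1,0.2],[-0.25,-1.0,0.4]],"angular":[[0,0,0],[0,0,0],[0,0,0],[0,0,0],[0,0,0.05],[0,0,0.096]]}' 
python3 pack.py; python3 to.py 604 333 -3 -3.39
```

```text
t: 37.7
tool_pos: [0.6002, 0.3132, 0.1404]
tcp_rot: [-0.002, 0.992, -0.124, 0.002]
force: [-1.0, -1.2, 0.4]
opening: 0.747
gripper_force: 0.0
green-only (array([610.9, 331.6]), array([85.7, 42. ]), np.float64(-0.245)) 2180 0.03146843535216742
all (array([604.2, 333.3]), array([99.2, 44.1]), np.float64(-0.252))
t 37.8 pos [595.6 308.8 132. ] F [-0.8 -1.  -4.6] lin [ 0.019 -0.174  0.899] ang [ 0.003  0.004 -0.002]
```

```bash

python3 -m pendant '{"hand":[0.4,0.4,0.4,0.4],"linear":[[0.02,-0.13,0],[0.02,-0.13,0.1],[0.02,-0.13,0.3],[0.02,-0.13,0.3]],"angular":[[0,0,0],[0,0,0],[0,0,0],[0,0,0]]}'
python3 -m pendant '{"hand":[0.4,0.4],"linear":[[0,0,0],[0,0,0]],"angular":[[0,0,0],[0,0,0]]}'
python3 to.py 604.2 333.3 -3 -3.393
```

```text
t: 38.08
tool_pos: [0.6037, 0.3235, 0.0893]
tcp_rot: [0.003, 0.992, -0.123, -0.004]
force: [-2.0, -0.8, -1.1]
opening: 0.698
gripper_force: 0.0
t: 38.25
tool_pos: [0.6074, 0.3253, 0.0953]
tcp_rot: [0.0, 0.992, -0.123, -0.0]
force: [0.2, 0.2, 0.2]
opening: 0.7
gripper_force: 0.0
t 38.2 pos [607.4 325.3  95.3] F [0.2 0.2 0.2] lin [-0.034 -0.046  0.656] ang [0.    0.    0.002]
```

```bash

python3 -m pendant '{"hand":[0.4,0.4,0.4,0.4,0.4,0.4,0.4],"linear":[[-0.033,-0.046,0.1],[-0.033,-0.046,0.25],[-0.033,-0.046,0.4],[-0.033,-0.046,0.55],[-0.033,-0.046,0.65],[-0.033,-0.046,0.65],[-0.033,-0.046,0.65]],"angular":[[0,0,0],[0,0,0],[0,0,0],[0,0,0],[0,0,0],[0,0,0],[0,0,0]]}'
python3 -m pendant '{"hand":[-1,-1,-1,-1,-1],"linear":[[0,0,0],[0,0,0],[0,0,0],[0,0,0],[0,0,0]],"angular":[[0,0,0],[0,0,0],[0,0,0],[0,0,0],[0,0,0]]}' 60
python3 -m pendant '{"hand":[-1,-1,-1,-1,-1,-1],"linear":[[0,0,-0.1],[0,0,-0.3],[0,0,-0.5],[0,0,-0.7],[0,0,-0.97],[0,0,-0.97]],"angular":[[0,0,0],[0,0,0],[0,0,0],[0,0,0],[0,0,0],[0,0,0]]}' 60
python3 inhand.py; python3 to.py 604 147.7 140 -3.2316
```

```text
t: 38.83
tool_pos: [0.6039, 0.3338, -0.0032]
tcp_rot: [0.0, 0.992, -0.123, -0.0]
force: [0.2, 1.0, -0.9]
opening: 0.7
gripper_force: 0.0
t: 39.25
tool_pos: [0.605, 0.334, -0.0013]
tcp_rot: [-0.0, 0.992, -0.124, 0.001]
force: [-0.4, -1.5, 5.9]
opening: 0.496
gripper_force: 60.0
t: 39.75
tool_pos: [0.6084, 0.3361, 0.1521]
tcp_rot: [-0.004, 0.992, -0.123, 0.005]
force: [1.8, 1.0, -1.3]
opening: 0.496
gripper_force: 60.0
yaw -0.2476 n 6261 top dz 32.9 front end x [49.1 49.3 49.5] ly [-20.4  22.4]
tilt: top z vs x [4.0000e-03 3.2743e+01]
in hand yaw etc (array([-0.5,  1. ]), array([99.4, 44.7]), np.float64(0.003))
t 39.8 pos [607.1 335.4 148.8] F [ 0.5  0.  -2.5] lin [0.286 1.219 0.052] ang [-0.004 -0.005 -0.1  ]
```

```bash

python3 -m pendant '{"hand":[-1,-1,-1,-1,-1,-1],"linear":[[0.05,0.2,0],[0.1,0.4,0],[0.15,0.6,0],[0.2,0.8,0],[0.25,1,0],[0.25,1,0]],"angular":[[0,0,-0.04],[0,0,-0.1],[0,0,-0.1],[0,0,-0.1],[0,0,-0.1],[0,0,-0.1]]}' 60 >/dev/null
python3 -m pendant '{"hand":[-1,-1,-1,-1,-1],"linear":[[0,0.1,0],[0,0.2,0],[0,0.2,0],[0,0.2,0],[0,0.2,0]],"angular":[[0,0,0],[0,0,0],[0,0,0],[0,0,0],[0,0,0]]}' 60 
python3 to.py 603 147.8 77 -3.2316
```

```text
t: 40.72
tool_pos: [0.6011, 0.1497, 0.1426]
tcp_rot: [-0.0, 0.999, -0.045, -0.0]
force: [-0.6, 0.7, -2.6]
opening: 0.497
gripper_force: 60.0
t 40.7 pos [601.1 149.7 142.6] F [-0.6  0.7 -2.6] lin [0.014 0.011 0.437] ang [-0.  0. -0.]
```

```bash

python3 -m pendant '{"hand":[-1,-1,-1,-1,-1,-1],"linear":[[0.01,0.01,0.1],[0.01,0.01,0.2],[0.01,0.01,0.33],[0.01,0.01,0.43],[0.01,0.01,0.43],[0.01,0.01,0.43]],"angular":[[0,0,0],[0,0,0],[0,0,0],[0,0,0],[0,0,0],[0,0,0]]}' 60
python3 to.py 603 147.8 77 -3.2316
python3 -m pendant '{"hand":[-1,-1,-1,-1,-1,-1],"linear":[[0.03,0,0],[0.06,0,0],[0.09,0,0],[0.12,0,0],[0.12,0,0],[0.12,0,0]],"angular":[[0,0,0],[0,0,0],[0,0,0],[0,0,0],[0,0,0],[0,0,0]]}' 60
python3 to.py 619 146.4 77 -3.2316
```

```text
t: 41.22
tool_pos: [0.6019, 0.1483, 0.0775]
tcp_rot: [0.0, 0.999, -0.045, -0.001]
force: [-0.0, -0.4, -2.5]
opening: 0.498
gripper_force: 60.0
t 41.2 pos [601.9 148.3  77.5] F [-0.  -0.4 -2.5] lin [0.008 0.002 0.004] ang [0.    0.001 0.   ]
t: 41.72
tool_pos: [0.6199, 0.1464, 0.0788]
tcp_rot: [-0.0, 0.999, -0.045, -0.001]
force: [-6.9, 2.5, -1.0]
opening: 0.493
gripper_force: 60.0
t 41.7 pos [619.9 146.4  78.8] F [-6.9  2.5 -1. ] lin [-0.006  0.001  0.012] ang [-0.     0.001 -0.   ]
```

```bash

python3 -m pendant '{"hand":[-1,-1,-1,-1,-1,-1,-1,-1],"linear":[[0,0,0.05],[0,0,0.1],[0,0,0.15],[0,0,0.2],[0,0,0.25],[0,0,0.28],[0,0,0.3],[0,0,0.3]],"angular":[[0,0,0],[0,0,0],[0,0,0],[0,0,0],[0,0,0],[0,0,0],[0,0,0],[0,0,0]]}' 60
python3 to.py 619 146.4 32 -3.2316
```

```text
t: 42.38
tool_pos: [0.6191, 0.146, 0.033]
tcp_rot: [0.0, 0.999, -0.045, -0.002]
force: [-5.9, 0.4, -2.4]
opening: 0.494
gripper_force: 60.0
t 42.4 pos [619.1 146.   33. ] F [-5.9  0.4 -2.4] lin [-0.001 -0.003  0.006] ang [ 0.     0.002 -0.   ]
```

```bash

python3 -m pendant '{"hand":[-1,-1,0.36,0.36,0.36,0.36,0.36],"linear":[[0,0,0.008],[0,0,0.01],[0,0,0.01],[0,0,0.01],[0,0,0.01],[0,0,0.01],[0,0,0.01]],"angular":[[0,0,0],[0,0,0],[0,0,0],[0,0,0],[0,0,0],[0,0,0],[0,0,0]]}' 
python3 -m pendant '{"hand":[0.36,0.36,0.36,0.36,0.36,0.36],"linear":[[0,0,-0.1],[0,0,-0.3],[0,0,-0.5],[0,0,-0.7],[0,0,-0.8],[0,0,-0.8]],"angular":[[0,0,0],[0,0,0],[0,0,0],[0,0,0],[0,0,0],[0,0,0]]}' 
python3 seat.py; python3 to.py 617.6 146.5 260 -3.2316
```

```text
t: 42.97
tool_pos: [0.6211, 0.1461, 0.0322]
tcp_rot: [-0.0, 0.999, -0.045, 0.001]
force: [-0.7, 1.0, -0.5]
opening: 0.681
gripper_force: 0.0
t: 43.47
tool_pos: [0.6233, 0.1466, 0.1562]
tcp_rot: [-0.001, 0.999, -0.045, 0.004]
force: [0.3, 0.7, 0.7]
opening: 0.679
gripper_force: 0.0
R green hx [-37.2  44.6] hy [-21.3  22.5] ztop [0.0618 0.0634 0.0646]
R gate hx [49.4 58.4]
M gate hx [45.8 55. ]
t 43.5 pos [621.9 146.3 153.8] F [-0.1 -0.9 -0.7] lin [-0.025  0.    -0.708] ang [-0.001 -0.003 -0.   ]
```

```bash

python3 -m pendant '{"hand":[-1,-1,-1,-1,-1,-1,-1,-1,-1],"linear":[[0,0,-0.25],[0,0,-0.5],[0,0,-0.74],[-0.25,0,-0.74],[-0.5,0,-0.74],[-0.75,0,-0.74],[-0.96,0,-0.74],[-0.96,0,-0.74],[-0.96,0,-0.74]],"angular":[[0,0,0],[0,0,0],[0,0,0],[0,0,0],[0,0,0],[0,0,0],[0,0,0],[0,0,0],[0,0,0]]}' 
python3 -m pendant '{"hand":[-1,-1,-1,-1,-1],"linear":[[0,0,0.2],[0,0,0.4],[0,0,0.54],[0,0,0.54],[0,0,0.54]],"angular":[[0,0,0],[0,0,0],[0,0,0],[0,0,0],[0,0,0]]}' 
python3 to.py 478 159 182 -3.2316
```

```text
t: 44.27
tool_pos: [0.4754, 0.159, 0.2616]
tcp_rot: [0.0, 0.999, -0.045, -0.001]
force: [0.4, -0.6, 0.5]
opening: 0.037
gripper_force: 0.0
t: 44.68
tool_pos: [0.4771, 0.1587, 0.1803]
tcp_rot: [0.001, 0.999, -0.045, -0.001]
force: [-0.0, 0.7, 0.1]
opening: 0.013
gripper_force: 0.0
t 44.7 pos [477.1 158.7 180.3] F [-0.   0.7  0.1] lin [ 0.006 -0.002 -0.011] ang [ 0.001  0.002 -0.001]
```

```bash

python3 -m pendant '{"hand":[-1,-1,-1,-1,-1,-1,-1],"linear":[[0.09,0,0],[0.17,0,0],[0.3,0,0],[0.42,0,0],[0.64,0,0.05],[0.85,0,0.14],[0.85,0,0.14]],"angular":[[0,0,0],[0,0,0],[0,0,0],[0,0,0],[0,0,0],[0,0,0],[0,0,0]]}' 
python3 -m pendant '{"hand":[-1,-1,-1,-1,-1,-1],"linear":[[0.09,0,0.08],[0.18,0,0.17],[0.25,0,0.28],[0.31,0,0.39],[0.38,0,0.5],[0.38,0,0.5]],"angular":[[0,0,0],[0,0,0],[0,0,0],[0,0,0],[0,0,0],[0,0,0]]}' 
python3 -m pendant '{"hand":[-1,-1,-1,-1,-1],"linear":[[0.05,0,0.05],[0.11,0,0.09],[0.11,0,0.11],[0.11,0,0.12],[0.11,0,0.125]],"angular":[[0,0,0],[0,0,0],[0,0,0],[0,0,0],[0,0,0]]}' 
python3 to.py 682 141 71 -3.2316
```

```text
t: 45.27
tool_pos: [0.6096, 0.1469, 0.1599]
tcp_rot: [-0.0, 0.999, -0.046, 0.002]
force: [-1.7, 0.3, 0.2]
opening: 0.005
gripper_force: 0.0
t: 45.77
tool_pos: [0.6611, 0.1418, 0.0837]
tcp_rot: [0.0, 0.999, -0.046, -0.001]
force: [-1.0, 0.0, 0.4]
opening: 0.006
gripper_force: 0.0
t: 46.18
tool_pos: [0.6789, 0.141, 0.0696]
tcp_rot: [-0.0, 0.999, -0.045, 0.002]
force: [-1.3, -1.5, 13.3]
opening: 0.005
gripper_force: 6.6
t 46.2 pos [678.9 141.   69.6] F [-1.3 -1.5 13.3] lin [ 0.02  -0.002 -0.009] ang [-0.001 -0.003 -0.   ]
```

```bash

python3 -m pendant '{"hand":[-1,-1,-1,-1,-1,-1,-1],"linear":[[0,0,0.003],[0,0,-0.1],[0,0,-0.3],[0,0,-0.5],[0,0,-0.7],[0,0,-0.9],[0,0,-0.9]],"angular":[[0,0,0],[0,0,0],[0,0,0],[0,0,0],[0,0,0],[0,0,0],[0,0,0]]}' 
python3 cov.py
python3 to.py 480 376 130 -3.2
```

```text
t: 46.77
tool_pos: [0.6808, 0.1418, 0.2107]
tcp_rot: [-0.001, 0.999, -0.045, 0.006]
force: [0.5, -0.1, 0.3]
opening: 0.004
gripper_force: 0.0
R [np.float64(89.8), np.float64(90.9), np.float64(90.2), np.float64(90.6), np.float64(89.9)]
L [np.float64(89.9), np.float64(90.2), np.float64(90.3), np.float64(89.7), np.float64(88.6)]
M [np.float64(58.5), np.float64(32.9), np.float64(33.7), np.float64(33.7), np.float64(32.5)]
t 46.8 pos [679.5 141.5 207.7] F [-0.   0.3  0.1] lin [-1.47  -1.436  0.509] ang [-0.001 -0.005 -0.02 ]
```

```bash

python3 -m pendant '{"hand":[0.5,0.5,0.5,0.5,0.5],"linear":[[-0.2,-0.2,0],[-0.4,-0.4,0],[-0.6,-0.6,0],[-0.75,-0.75,0],[-0.75,-0.75,0]],"angular":[[0,0,0],[0,0,0],[0,0,0],[0,0,0],[0,0,0]]}' >/dev/null
python3 -m pendant '{"hand":[0.5,0.5,0.5,0.5,0.5,0.5],"linear":[[-0.2,-0.2,0],[-0.4,-0.4,0],[-0.6,-0.6,0.2],[-0.7,-0.7,0.4],[-0.7,-0.7,0.5],[-0.7,-0.7,0.5]],"angular":[[0,0,0],[0,0,0],[0,0,0],[0,0,0],[0,0,-0.02],[0,0,-0.02]]}' 
python3 pack.py; python3 to.py 470 376 -3 -3.2
```

```text
t: 47.73
tool_pos: [0.4762, 0.3761, 0.1225]
tcp_rot: [0.003, 1.0, -0.028, -0.003]
force: [-0.7, -1.3, -1.1]
opening: 0.742
gripper_force: 0.0
green-only (array([476.8, 376.8]), array([86.4, 42.8]), np.float64(-0.053)) 2461 0.03145235275120106
all (array([470.2, 376.9]), array([99.7, 44.5]), np.float64(-0.055))
t 47.8 pos [478.2 376.2 124.7] F [ 0.5 -0.7  0.6] lin [-0.052  0.002  0.852] ang [0.002 0.002 0.   ]
```

```bash

python3 -m pendant '{"hand":[0.4,0.4,0.4,0.4,0.4,0.4,0.4,0.4],"linear":[[-0.055,-0.003,0.05],[-0.055,-0.003,0.2],[-0.055,-0.003,0.4],[-0.055,-0.003,0.6],[-0.055,-0.003,0.75],[-0.055,-0.003,0.83],[-0.055,-0.003,0.855],[-0.055,-0.003,0.855]],"angular":[[0,0,0],[0,0,0],[0,0,0],[0,0,0],[0,0,0],[0,0,0],[0,0,0],[0,0,0]]}'
python3 -m pendant '{"hand":[-1,-1,-1,-1,-1],"linear":[[0,0,0],[0,0,0],[0,0,0],[0,0,0],[0,0,0]],"angular":[[0,0,0],[0,0,0],[0,0,0],[0,0,0],[0,0,0]]}' 60
python3 -m pendant '{"hand":[-1,-1,-1,-1,-1,-1],"linear":[[0,0,-0.1],[0,0,-0.3],[0,0,-0.5],[0,0,-0.7],[0,0,-0.97],[0,0,-0.97]],"angular":[[0,0,0],[0,0,0],[0,0,0],[0,0,0],[0,0,0],[0,0,0]]}' 60
python3 inhand.py; python3 to.py 600 150 150 -3.2226
```

```text
t: 48.45
tool_pos: [0.4725, 0.3777, -0.0012]
tcp_rot: [-0.0, 1.0, -0.03, 0.0]
force: [-0.1, -0.2, 0.2]
opening: 0.698
gripper_force: 0.0
t: 48.87
tool_pos: [0.4728, 0.3784, 0.0001]
tcp_rot: [-0.0, 1.0, -0.029, 0.001]
force: [0.1, -2.1, 7.2]
opening: 0.493
gripper_force: 60.0
t: 49.37
tool_pos: [0.4756, 0.3811, 0.152]
tcp_rot: [-0.004, 1.0, -0.03, 0.005]
force: [1.8, 1.2, -1.9]
opening: 0.495
gripper_force: 60.0
yaw -0.0591 n 5995 top dz 31.4 front end x [47.  47.2 47.4] ly [-20.7  22.2]
tilt: top z vs x [3.0000e-03 3.1232e+01]
in hand yaw etc (array([11.1,  0.6]), array([73.1, 44.3]), np.float64(0.01))
t 49.4 pos [474.4 380.1 148.8] F [-0.3  0.3 -2.9] lin [ 0.927  1.482 -0.011] ang [-0.004 -0.004  0.014]
```

```bash

python3 -m pendant '{"hand":[-1,-1,-1,-1,-1,-1],"linear":[[0.2,0.05,0],[0.4,0.2,0],[0.6,0.4,0],[0.8,0.6,0],[0.92,0.8,0],[0.92,0.9,0]],"angular":[[0,0,0],[0,0,0.014],[0,0,0.014],[0,0,0.014],[0,0,0.014],[0,0,0.014]]}' 60 >/dev/null
python3 -m pendant '{"hand":[-1,-1,-1,-1,-1],"linear":[[0,0.2,0],[0.03,0.4,0],[0.06,0.6,0],[0.08,0.8,0],[0.08,0.9,0]],"angular":[[0,0,0],[0,0,0],[0,0,0],[0,0,0],[0,0,0]]}' 60 >/dev/null
python3 -m pendant '{"hand":[-1,-1,-1,-1,-1,-1],"linear":[[0,0.2,0],[0,0.4,0],[0,0.6,0],[0,0.65,0],[0,0.65,0],[0,0.65,0]],"angular":[[0,0,0],[0,0,0],[0,0,0],[0,0,0],[0,0,0],[0,0,0]]}' 60
python3 to.py 596.5 6.3 78 -3.2226; python3 seat.py
```

```text
t: 50.83
tool_pos: [0.5943, 0.003, 0.1435]
tcp_rot: [-0.0, 0.999, -0.041, -0.001]
force: [-0.1, 0.6, -2.3]
opening: 0.493
gripper_force: 60.0
t 50.8 pos [594.3   3.  143.5] F [-0.1  0.6 -2.3] lin [ 0.013 -0.023  0.437] ang [-0.     0.001 -0.001]
M gate hx [45.5 54.9]
```

```bash

python3 -m pendant '{"hand":[-1,-1,-1,-1,-1,-1],"linear":[[0.01,-0.02,0.1],[0.01,-0.02,0.2],[0.01,-0.02,0.33],[0.01,-0.02,0.43],[0.01,-0.02,0.43],[0.01,-0.02,0.43]],"angular":[[0,0,0],[0,0,0],[0,0,0],[0,0,0],[0,0,0],[0,0,0]]}' 60
python3 to.py 596.5 6.3 78 -3.2226
python3 - <<'E'
from h import *
p,P=snap("wrist");H=hsv(p);z=P[...,2]
c,yaw=(603,5.8),-.081
X=P[...,0]*1000-c[0];Y=P[...,1]*1000-c[1]
hx=X*np.cos(yaw)+Y*np.sin(yaw);hy=-X*np.sin(yaw)+Y*np.cos(yaw)
for a,b in((20,40),(50,75)):
    g=(z>.061)&(z<.0695)&(hx>a)&(hx<b)
    print("rim",a,np.percentile(hy[g&(hy<-43)&(hy>-65)],[2,98]).round(1),np.percentile(hy[g&(hy>43)&(hy<65)],[2,98]).round(1))
m=(abs(hy)<30)&(abs(hx)<75)&(H[...,0]>50)&(H[...,0]<72)&(H[...,1]>110)&(z>.095)&(z<.12)
o=(abs(hy)<30)&(H[...,0]>7)&(H[...,0]<20)&(H[...,1]>150)&(z>.080)&(z<.095)&(abs(hx)<75)
print("pack hy",np.percentile(hy[m],[1,99]).round(1),"hx",np.percentile(hx[m],[1,99]).round(1),"gate hy",np.percentile(hy[o],[1,99]).round(1),np.percentile(hx[o],[1,99]).round(1))
E
```

```text
t: 51.38
tool_pos: [0.596, 0.0068, 0.0789]
tcp_rot: [-0.0, 0.999, -0.04, -0.001]
force: [0.5, 0.5, -2.1]
opening: 0.495
gripper_force: 60.0
t 51.4 pos [596.    6.8  78.9] F [ 0.5  0.5 -2.1] lin [0.004 0.003 0.006] ang [-0.     0.001  0.001]
rim 20 [-54.2 -49.9] [49.6 53.7]
rim 50 [-54.3 -49.9] [49.2 53.7]
pack hy [-20.2  23. ] hx [-30.9  40.4] gate hy [-19.7  19.3] [45.4 55. ]
```

```bash

python3 -m pendant '{"hand":[-1,-1,-1,-1,-1,-1],"linear":[[0.03,0.007,0],[0.06,0.007,0],[0.09,0.007,0],[0.12,0.007,0],[0.12,0.007,0],[0.12,0.007,0]],"angular":[[0,0,0],[0,0,0],[0,0,0],[0,0,0],[0,0,0],[0,0,0]]}' 60
python3 to.py 613 5 78 -3.2226
```

```text
t: 51.93
tool_pos: [0.6135, 0.0029, 0.0799]
tcp_rot: [-0.0, 0.999, -0.041, -0.001]
force: [-5.5, 1.6, -1.3]
opening: 0.494
gripper_force: 60.0
t 51.9 pos [613.5   2.9  79.9] F [-5.5  1.6 -1.3] lin [-0.004 -0.014  0.012] ang [-0.     0.002 -0.   ]
```

```bash

python3 -m pendant '{"hand":[-1,-1,-1,-1,-1,-1,-1,-1,-1,-1],"linear":[[0.01,-0.01,0],[0.017,-0.01,0],[0.017,-0.01,0.05],[0.017,-0.01,0.1],[0.017,-0.01,0.15],[0.017,-0.01,0.2],[0.017,-0.01,0.24],[0.017,-0.01,0.27],[0.017,-0.01,0.29],[0.017,-0.01,0.3]],"angular":[[0,0,0],[0,0,0],[0,0,0],[0,0,0],[0,0,0],[0,0,0],[0,0,0],[0,0,0],[0,0,0],[0,0,0]]}' 60
python3 to.py 615 4.8 32.8 -3.2226
```

```text
t: 52.77
tool_pos: [0.6155, 0.004, 0.0344]
tcp_rot: [0.0, 0.999, -0.041, -0.002]
force: [-6.7, 0.1, 1.2]
opening: 0.492
gripper_force: 60.0
t 52.8 pos [615.5   4.   34.4] F [-6.7  0.1  1.2] lin [-0.004 -0.005  0.011] ang [ 0.     0.002 -0.   ]
```

```bash

python3 -m pendant '{"hand":[-1,-1,0.36,0.36,0.36,0.36,0.36],"linear":[[0,0,0.008],[0,0,0.01],[0,0,0.01],[0,0,0.01],[0,0,0.01],[0,0,0.01],[0,0,0.01]],"angular":[[0,0,0],[0,0,0],[0,0,0],[0,0,0],[0,0,0],[0,0,0],[0,0,0]]}' 
python3 -m pendant '{"hand":[0.36,0.36,0.36,0.36,0.36,0.36],"linear":[[0,0,-0.1],[0,0,-0.3],[0,0,-0.5],[0,0,-0.7],[0,0,-0.8],[0,0,-0.8]],"angular":[[0,0,0],[0,0,0],[0,0,0],[0,0,0],[0,0,0],[0,0,0]]}' 
python3 seat.py; python3 to.py 615 4.8 260 -3.2226
```

```text
t: 53.35
tool_pos: [0.618, 0.004, 0.0337]
tcp_rot: [0.0, 0.999, -0.041, 0.001]
force: [-0.0, 0.4, 0.6]
opening: 0.68
gripper_force: 0.0
t: 53.85
tool_pos: [0.6201, 0.0041, 0.1576]
tcp_rot: [-0.0, 0.999, -0.041, 0.004]
force: [0.4, -0.2, -0.1]
opening: 0.685
gripper_force: 0.0
M green hx [-36.7  43.9] hy [-21.4  21.9] ztop [0.062  0.0634 0.0646]
M gate hx [49.3 58.7]
t 53.9 pos [618.7   4.  155.2] F [-0.6  0.   0.5] lin [-0.022 -0.003 -0.699] ang [-0.    -0.003 -0.   ]
```

```bash

python3 -m pendant '{"hand":[-1,-1,-1,-1,-1,-1,-1,-1,-1],"linear":[[0,0,-0.25],[0,0,-0.5],[0,0,-0.74],[-0.25,0,-0.74],[-0.5,0,-0.74],[-0.75,0,-0.74],[-1,0,-0.74],[-1,0,-0.74],[-1,0,-0.74]],"angular":[[0,0,0],[0,0,0],[0,0,0],[0,0,0],[0,0,0],[0,0,0],[0,0,0],[0,0,0],[0,0,0]]}' 
python3 -m pendant '{"hand":[-1,-1,-1,-1,-1],"linear":[[0,0,0.2],[0,0,0.4],[0,0,0.54],[0,0,0.54],[0,0,0.54]],"angular":[[0,0,0],[0,0,0],[0,0,0],[0,0,0],[0,0,0]]}' 
python3 to.py 468.5 16.5 182 -3.2226
```

```text
t: 54.65
tool_pos: [0.4657, 0.0164, 0.2631]
tcp_rot: [0.0, 0.999, -0.04, -0.001]
force: [0.8, -0.6, 0.5]
opening: 0.039
gripper_force: 0.0
t: 55.07
tool_pos: [0.4678, 0.0162, 0.1819]
tcp_rot: [0.0, 0.999, -0.041, -0.002]
force: [0.5, -0.0, 0.8]
opening: 0.008
gripper_force: 0.0
t 55.1 pos [467.8  16.2 181.9] F [ 0.5 -0.   0.8] lin [ 0.004 -0.003 -0.   ] ang [ 0.     0.002 -0.   ]
```

```bash

python3 -m pendant '{"hand":[-1,-1,-1,-1,-1,-1,-1],"linear":[[0.09,0,0],[0.17,0,0],[0.3,0,0],[0.42,0,0],[0.64,0,0.05],[0.85,0,0.14],[0.85,0,0.14]],"angular":[[0,0,0],[0,0,0],[0,0,0],[0,0,0],[0,0,0],[0,0,0],[0,0,0]]}' 
python3 -m pendant '{"hand":[-1,-1,-1,-1,-1,-1],"linear":[[0.09,0,0.08],[0.18,0,0.17],[0.25,0,0.28],[0.31,0,0.39],[0.38,0,0.5],[0.38,0,0.5]],"angular":[[0,0,0],[0,0,0],[0,0,0],[0,0,0],[0,0,0],[0,0,0]]}' 
python3 -m pendant '{"hand":[-1,-1,-1,-1,-1],"linear":[[0.05,0,0.05],[0.11,0,0.09],[0.11,0,0.11],[0.11,0,0.12],[0.11,0,0.125]],"angular":[[0,0,0],[0,0,0],[0,0,0],[0,0,0],[0,0,0]]}' 
python3 -m pendant '{"hand":[-1,-1,-1,-1,-1,-1,-1],"linear":[[0,0,0.003],[0,0,-0.1],[0,0,-0.3],[0,0,-0.5],[0,0,-0.7],[0,0,-0.9],[0,0,-0.9]],"angular":[[0,0,0],[0,0,0],[0,0,0],[0,0,0],[0,0,0],[0,0,0],[0,0,0]]}' 
python3 -m pendant '{"hand":[-1,-1,-1,-1,-1,-1],"linear":[[0,0,-0.3],[0,0,-0.6],[0,0,-0.6],[0,0,-0.6],[0,0,-0.6],[0,0,-0.6]],"angular":[[0,0,0],[0,0,0],[0,0,0],[0,0,0],[0,0,0],[0,0,0]]}' 
python3 cov.py
python3 - <<'E'
from h import *
p,P=snap("scene");q,Q=snap("side")
im=np.zeros((500,800,3),np.uint8); im[:,:400]=cv2.resize(p[40:300,200:408],(400,500)); im[:,400:]=cv2.resize(q[90:350,230:438],(400,500)); cv2.imwrite("pics/w12.png",im[...,::-1])
E
```

```text
t: 55.65
tool_pos: [0.6005, 0.0054, 0.1614]
tcp_rot: [-0.0, 0.999, -0.041, 0.002]
force: [-1.1, -0.2, -0.3]
opening: 0.001
gripper_force: 0.0
t: 56.15
tool_pos: [0.652, 0.0012, 0.0853]
tcp_rot: [0.0, 0.999, -0.041, -0.001]
force: [-0.9, -0.0, -0.8]
opening: 0.008
gripper_force: 0.0
t: 56.57
tool_pos: [0.6687, -0.0, 0.0697]
tcp_rot: [0.0, 0.999, -0.041, 0.001]
force: [-1.6, -0.7, 7.6]
opening: 0.003
gripper_force: 3.8
t: 57.15
tool_pos: [0.6715, -0.0, 0.2112]
tcp_rot: [-0.0, 0.999, -0.041, 0.006]
force: [0.5, -0.2, -0.2]
opening: 0.006
gripper_force: 0.0
t: 57.65
tool_pos: [0.6667, 0.0, 0.2916]
tcp_rot: [0.0, 0.999, -0.041, -0.001]
force: [0.4, -0.4, -0.3]
opening: 0.01
gripper_force: 0.0
R [np.float64(89.8), np.float64(91.1), np.float64(90.5), np.float64(90.2), np.float64(89.1)]
L [np.float64(90.2), np.float64(90.8), np.float64(90.2), np.float64(90.3), np.float64(88.6)]
M [np.float64(89.5), np.float64(90.5), np.float64(90.3), np.float64(89.8), np.float64(89.1)]
```

View pics/w12.png

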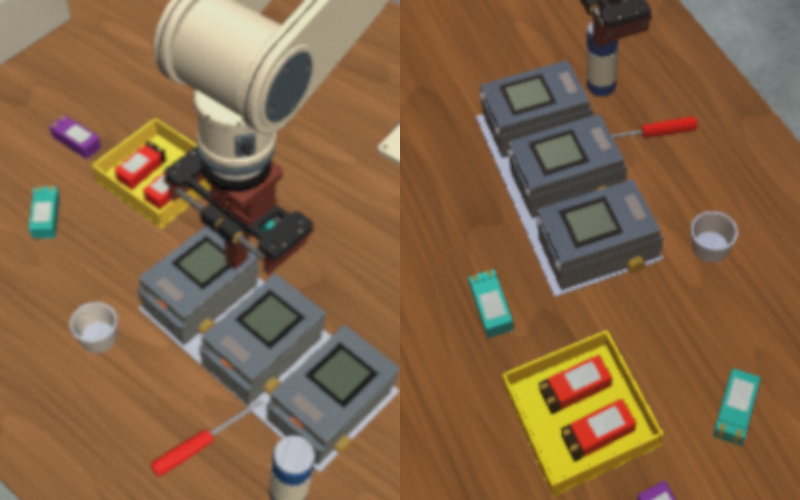

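All three covers are shut and level at z 90 mm. Both red packs lie flat in the tray, and the robot is touching nothing.

```bash
python3 -c "
from workcell import *
print(finish_job())"
```

```text
the job is handed in; nothing more can be done
None
```

The job is handed in (no verdict returned): both red packs lie flat in the tray, and all three green packs are seated with their covers shut and staying shut at the last check.

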